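# Tea for two, spare cup put away

## Robot

A 6-joint arm with a two-finger parallel gripper is mounted at the origin on the work surface. World frame = base frame: x ahead of the robot, y to its left, z up, the work surface at z = 0. Lengths are in m, angles in rad, forces in N, time in s.
With the tool pointing down it reaches from about 0.35 to 0.775 m from the base axis. Payload 7.3 kg.
Tool frame: the origin (TCP) lies at the very end of the fingers, on their centre line; the grasp point (between the pads) lies 19 mm behind it; z points along the fingers, y is the direction in which the jaws open and shut (so a half turn about z gives the same grasp; the last joint's range is limited). The gripper opens to 92 mm and grips with 3 to 60 N. Pads are 19 mm wide; open, the fingers measure 130 mm over their backs; the gripper's body (75 mm by 190 mm) begins 47 mm behind the grasp point.
Start: joints at [-1.267, 0.342, 1.524, -0, 1.275, -0.146], TCP at [0.228, -0.473, 0.227] pointing down, gripper open.
Joint ranges: [-2.53, 2.53], [-0.77, 2.02], [0.04, 2.7], [-1, 4.14], [0.28, 2.66], [-3.11, 3.11]. Speed limits (rad/s): [2.57, 2.57, 3.14, 3.14, 3.14, 3.14].

## Interface

Orientations are given as a rotation vector (axis times angle).
In Python, from cell import manip gives the robot as it stands.
- The arm moves only by the tool send_rows, never from a script. Its argument "steps" is a list of rows, each an object with "dp": the shift along the tool's x, y, z in cm, a list of three; "spin": the turn about the tool's z in rad; "grip": the closure in counts, from 0 (fully open) to 255 (shut). A call has 1 to 10 rows; each row shifts and turns the pose as measured when the row begins, along the tool's axes as they then stand; what a row does not reach is not made up. A row lasts 1/12 s, in which the tool goes at most 41.7 mm and 7.16 degrees, less where a joint would pass 70% of its speed; a pose out of reach is approached as far as the arm can. A call with a gripper value outside its range is refused whole. The fingers move at their own pace and stop on an object; "force" is the grip in N (left out, the last holds). Time passes only in rows, so rows that do not move let the fingers close. It gives the time, the measured TCP pose, the force and the opening at its end, in the units of the state.
- manip.state(): the state, without advancing time (a new reading comes with each control period).
- manip.snapshot(name): name is "scene" or "side" or "wrist"; returns a dict with "img" (400x640x3 uint8, blue, green, red), "fx", "fy", "cx", "cy" (pixels), "k1" (the pictures are not rectified: a ray, as slopes to the right and down, at radius r is drawn at 1 + k1 r^2 times it, then the intrinsics apply), "R" (3x3) and "t" (3): a world point X has camera coordinates R X + t. Camera axes: x right, y down, z forward; pixel columns grow to the right and rows downward; lengths in m; the calibration is good to about 2 mm. A picture is of the moment at which its call begins. There is no depth.
- manip.finish_job(): hands the job in, once; it reports no verdict.
The state is a dict: "clock": time; "q": joint angles; "qvel": joint speeds; "effort": joint torques, N m; "eef_pos": TCP position; "eef_rot": TCP orientation; "ft_force": force on the tool from outside, world axes, zero at the start; "moment": the same for the moment, N m; "grip_width": finger opening in m.
Only numpy, scipy, OpenCV 4.12 (cv2) and the standard library are available. Lean on these libraries where they do the work, as an engineer would, in place of code of your own. Each camera call takes 0.05 s, during which the arm holds its last target. There are 200 camera calls.

## Task

Set the low table for two guests: stand the tall green teacup in the middle of the square wooden coaster and the wide low green teacup in the middle of the round wooden coaster. Put the spare cup, the smallest green one, upright inside the lidded wooden chest and leave the chest's lid fully shut. Don't tip over any cup, and leave the teapot and the steel tea caddy where they stand.

Things in the scene. Friction and masses are not known exactly. Their poses are not given: they have to be found in the camera images.
- tall_cup: tall handleless green-glazed ceramic teacup, open at the top, straight sides, outer diameter 58 mm, height 90 mm, wall 4.5 mm, about 0.2 kg; origin at the centre of its underside, z up. Anywhere among the things on the table at the start
- wide_cup: low wide handleless green-glazed ceramic teacup, open at the top, straight sides, outer diameter 68 mm, height 52 mm, wall 4.5 mm, about 0.2 kg; origin at the centre of its underside, z up. Anywhere among the things on the table at the start
- small_cup: smallest handleless green-glazed ceramic teacup, open at the top, straight sides, outer diameter 48 mm, height 50 mm, wall 4.5 mm, about 0.1 kg; origin at the centre of its underside, z up. Anywhere among the things on the table at the start
- square_coaster: flat square coaster of pale wood, 98 x 98 mm, 8 mm thick, fixed to the table, sides along its x and y; origin at the centre of its underside, z up. Anywhere among the things on the table
- round_coaster: flat round coaster of pale wood, diameter 104 mm, 8 mm thick, fixed to the table; origin at the centre of its underside, z up. Anywhere among the things on the table
- chest: brown wooden chest fixed to the table at the robot's left: outside 150 (x) by 160 (y) mm, walls and floor 7 mm, rim 75 mm above the table, one open compartment; origin at the centre of its underside, z up. Its front (-x) faces roughly to the robot. Its lid hinges along the far (+x) rim: axis parallel to the chest's y through x = +75, z = 75.5 mm
- lid (a joint): angle of the chest's lid (150 x 160 x 8 mm, brown wood, 0.2 kg): 0 = shut, grows as it swings up about the hinge, 1.57 = upright, stop at 1.9. Starts shut or a little ajar (up to 0.3). The hinge is stiff (about 1.5 N at the tab moves it) and the lid stays where it is left
- lid_tab (a point): middle of the lid's tab: a dark steel block standing out 38 mm from the middle of the lid's front edge, 20 mm wide (along the chest's y), 14 mm thick. The point is 27 mm out from the edge, 177 mm from the hinge axis along the lid and 5 mm above the lid's underside. Axes are the lid's: x from the tab to the hinge, y along the hinge, z out of the lid's top
- teapot: white ceramic teapot, body 108 mm in diameter, 102 mm high to the lid's knob, spout along its +x to 97 mm, straight side handle along its +y to 125 mm from the origin; origin at the centre of its underside. Stands behind the cups; not to be moved
- caddy: closed steel tea caddy with a cap, diameter 55 mm, height 98 mm; origin at the centre of its underside. Stands among the cups and coasters; not to be moved
Not all that is in view belongs to the job. Leave any blue look-alike of the small_cup alone. Of the things shaped like the chest, the brown one is meant.

How it is judged:
On the way, in this order (a step that is already met when the one before it is completed fails the run):
1. the chest's lid is open (value of joint lid above 1.1 rad), for 0.2 s.
2. the small cup stands inside the chest (x of small_cup in the frame of chest between -0.06 and 0.06 m and y of small_cup in the frame of chest between -0.065 and 0.065 m and z of small_cup in the frame of chest below 0.015 m and angle between small_cup's own z axis and vertical below 0.15 rad), for 0.2 s.
At the end, for the whole second after the job is handed in: The tall cup stands upright on the square coaster and the wide cup upright on the round coaster, each within 15 mm of the coaster's centre; the small cup stands upright on the floor inside the chest; the lid is shut (below 0.06 rad); all cups are released and at rest (all of step 2 and horizontal distance between tall_cup and square_coaster below 0.015 m and z of tall_cup in the frame of square_coaster between 0.003 and 0.013 m and angle between each of tall_cup, wide_cup's own z axis and vertical below 0.1 rad and horizontal distance between wide_cup and round_coaster below 0.015 m and z of wide_cup in the frame of round_coaster between 0.003 and 0.013 m and value of joint lid below 0.06 rad and linear speed of each of tall_cup, wide_cup, small_cup below 0.02 m/s); the robot touches nothing.
It fails at once if a cup is tipped over (angle between any of tall_cup, wide_cup, small_cup's own z axis and vertical above 0.7 rad).
It fails at once if the teapot or the tea caddy is shifted by more than 25 mm (distance of any of teapot, caddy from where it was at the start of the episode above 0.025 m).
It also fails if it takes over 120 s, if anything falls off the work surface, if the arm or the gripper's body presses on something with over 40 N, if the wrist force passes 120 N, or if a joint passes its speed limit or range.

## Working session

There is one attempt and no reset: what is moved stays moved. The work goes in short steps, Python scripts to look and compute and a tool call to move; the robot and the scene stay as the last step left them, time stands still between calls to the robot, and variables do not carry over. Pictures are saved under pics/ and viewed, about 12 in all and at most 16, crops included, and the job is handed in when it is done.

Besides the shell and the picture viewer there is one more tool, called after "Call:" as name([rows], argument=value, ...), one row to a line, values as JSON. send_rows: Moves the arm, as the interface text tells. Its arguments: {"type":"object","properties":{"steps":{"type":"array"},"force":{"type":"number"}},"required":["steps"]}

```bash
mkdir -p pics; ls; cat > h.py <<'E'
import numpy as np, cv2
from cell import manip
from scipy.spatial.transform import Rotation as Ro
def snap(n,f=None):
    s=manip.snapshot(n)
    if f: cv2.imwrite('pics/'+f,s['img'])
    s['R']=np.array(s['R']);s['t']=np.array(s['t']);return s
def ray(s,u,v):
    d=np.array([(u-s['cx'])/s['fx'],(v-s['cy'])/s['fy']]);p=d.copy()
    for _ in range(30): p=d/(1+s['k1']*(p@p))
    return -s['R'].T@s['t'], s['R'].T@np.array([p[0],p[1],1])
def onz(s,u,v,z):
    c,d=ray(s,u,v); return (c+d*(z-c[2])/d[2])
def proj(s,X):
    c=s['R']@np.array(X)+s['t'];p=c[:2]/c[2];p=p*(1+s['k1']*(p@p))
    return np.array([p[0]*s['fx']+s['cx'],p[1]*s['fy']+s['cy']])
def totool(X):
    st=manip.state();return Ro.from_rotvec(st['eef_rot']).as_matrix().T@(np.array(X)-st['eef_pos'])
E
python3 - <<'E'
from h import *
for n in('scene','side'):
    s=snap(n,n+'1.png'); print(n,-s['R'].T@s['t'],s['R'][2],s['fx'],s['k1'])
print(manip.state())
E
```

```text
pics
scene [ 1.41544186 -0.5620889   0.80435583] [-0.70932346  0.40854183 -0.57441605] 432.54318455237467 0.034114430250881414
side [-0.0753351   0.74622766  0.77044033] [ 0.5048192  -0.66442428 -0.55108797] 402.0910087493863 -0.004765193230846166
{'clock': 0.1, 'q': array([-1.26698058e+00,  3.42631110e-01,  1.52490614e+00, -2.92962404e-06,
        1.27536812e+00, -1.45959831e-01]), 'qvel': array([ 9.97136632e-05, -2.53679929e-03, -2.58880201e-03,  8.23042923e-05,
       -1.44358267e-04,  7.16035701e-04]), 'effort': array([ 1.90317049e-03, -4.32006741e+01, -2.44692922e+01,  7.19227293e-02,
        5.26690960e-02, -4.39176017e-05]), 'eef_pos': array([ 0.22818428, -0.4724334 ,  0.22613119]), 'eef_rot': array([-3.06120887e+00, -7.00275200e-01,  1.66899541e-04]), 'ft_force': array([-0.91149666,  0.51981142, -0.17243805]), 'moment': array([0.04766134, 0.05446345, 0.00917576]), 'grip_width': 0.09175478496947495}
```

View pics/scene1.png

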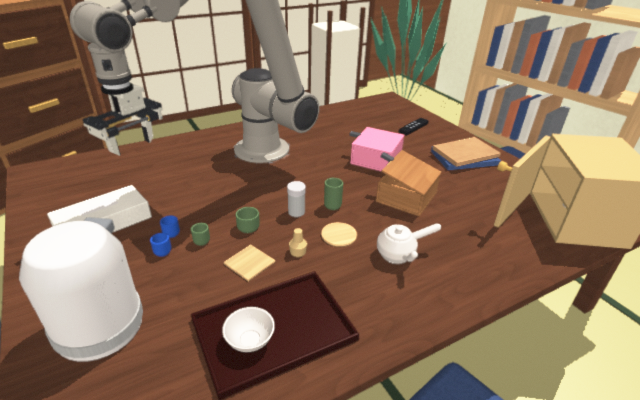

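View pics/side1.png

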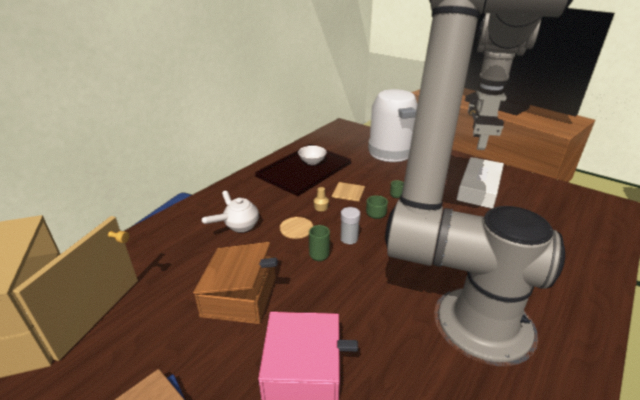

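Scene view: the three green cups are at (201,234) small, (247,220) wide and (334,194) tall. Blue look-alikes are at (170,226) and (161,245), to be left alone. The square coaster is at (249,262), the round one at (339,234), the caddy at (297,199) and the teapot at (398,245). The brown chest is at (408,183) with its lid ajar, and the pink chest at (378,150) is a decoy. I'll measure these and confirm in an enlarged crop.

```bash
python3 - <<'E'
from h import *
from scipy.optimize import minimize
S={n:snap(n) for n in('scene','side')}
hsv={n:cv2.cvtColor(S[n]['img'],cv2.COLOR_BGR2HSV) for n in S}
def blobs(n,lo,hi,mn=60):
    m=cv2.inRange(hsv[n],lo,hi);k,l,st,c=cv2.connectedComponentsWithStats(m)
    return [(st[i].tolist(),c[i].round(1).tolist()) for i in range(1,k) if st[i][4]>mn and st[i][1]>140]
for n in S:
    print(n,'green',blobs(n,(45,60,20),(85,255,200)))
    print(n,'pale',blobs(n,(12,70,150),(28,200,255),100))
s=S['scene']['img'];a=cv2.resize(s[120:290,140:460],None,fx=2.5,fy=2.5,interpolation=cv2.INTER_CUBIC)
s=S['side']['img'];b=cv2.resize(s[140:340,180:440],None,fx=3,fy=3,interpolation=cv2.INTER_CUBIC)
cv2.imwrite('pics/a.png',a);cv2.imwrite('pics/b.png',b)
E
```

```text
scene green [([325, 179, 18, 31, 455], [333.0, 193.3]), ([236, 208, 23, 24, 457], [247.4, 219.3]), ([191, 223, 18, 22, 300], [200.0, 233.5]), ([602, 294, 38, 29, 190], [620.8, 307.7]), ([382, 379, 22, 21, 180], [391.8, 390.0])]
scene pale [([382, 150, 60, 45, 1483], [411.5, 172.9]), ([0, 214, 6, 96, 320], [1.6, 249.0]), ([321, 222, 37, 25, 724], [338.9, 233.8]), ([289, 228, 19, 29, 368], [297.7, 243.1]), ([224, 244, 52, 38, 1032], [249.1, 261.8]), ([603, 246, 37, 70, 1503], [626.5, 281.7]), ([391, 280, 249, 120, 14376], [540.4, 348.9]), ([350, 384, 41, 16, 341], [372.9, 394.1])]
side green [([391, 181, 12, 16, 158], [396.6, 188.6]), ([367, 196, 20, 22, 356], [376.3, 206.5]), ([310, 226, 19, 34, 579], [318.9, 242.4])]
side pale [([570, 172, 60, 26, 669], [598.7, 183.9]), ([332, 182, 32, 19, 435], [347.9, 191.2]), ([314, 187, 14, 24, 208], [320.5, 199.7]), ([0, 215, 49, 162, 4155], [15.5, 300.2]), ([13, 216, 103, 144, 942], [52.9, 278.1]), ([280, 217, 33, 22, 557], [295.5, 227.1]), ([108, 230, 17, 12, 114], [116.3, 234.9]), ([194, 242, 75, 62, 2337], [231.5, 270.3]), ([620, 287, 20, 113, 1347], [632.6, 355.9]), ([116, 370, 67, 30, 1047], [151.8, 389.3])]
```

View pics/a.png

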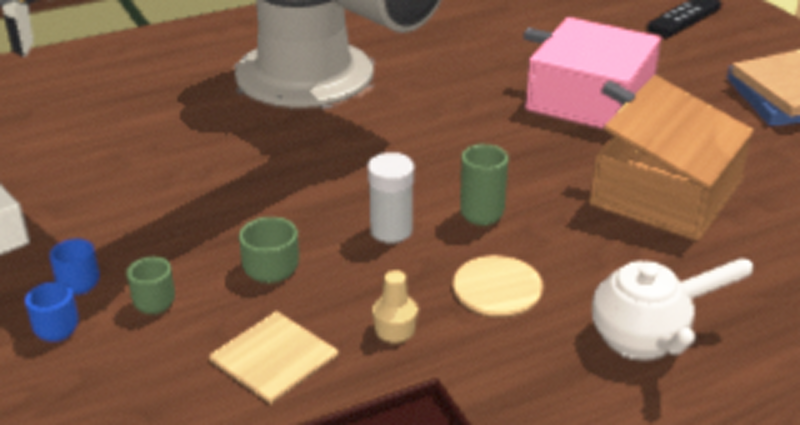

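View pics/b.png

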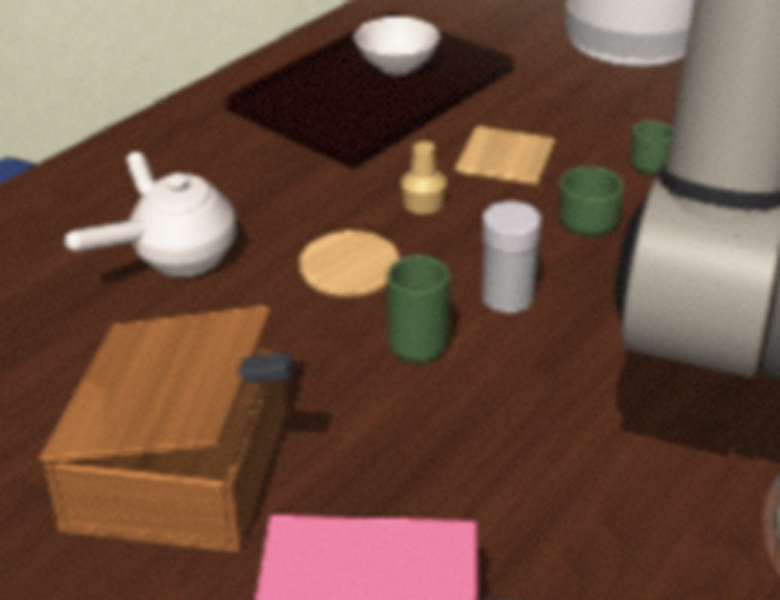

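The crops confirm the three green cups differ in size: tall at crop (484,184), wide at (269,250) and small at (150,285). The brown chest is ajar with its tab at (618,92). A pale vase, not part of the job, stands between the coasters. Next I fit the poses.

```bash
python3 - <<'E'
from h import *
from scipy.optimize import least_squares
S={n:snap(n) for n in('scene','side')}
A=lambda u,v:(u/2.5+140-.3,v/2.5+120-.3); B=lambda u,v:(u/3+180-.3,v/3+140-.3)
t=np.linspace(0,6.283,40)
def cyl(x,y,d,h,z0=0): return [np.array([x+d/2*np.cos(a),y+d/2*np.sin(a),z]) for a in t for z in(z0,z0+h)]
def box(s,P):
    p=np.array([proj(s,q) for q in P]); return np.r_[p.min(0),p.max(0)]
def fit(d,h,bb):
    f=lambda p:np.concatenate([box(S[n],cyl(*p,d,h))-np.array([b[0]-.5,b[1]-.5,b[0]+b[2]-.5,b[1]+b[3]-.5]) for n,b in bb.items()])
    r=least_squares(f,onz(S[list(bb)[0]],list(bb.values())[0][0]+10,list(bb.values())[0][1]+15,.03)[:2]); return r.x.round(4),r.fun.round(1)
print('tall',fit(.058,.09,{'scene':(325,179,18,31),'side':(310,226,19,34)}))
print('wide',fit(.068,.052,{'scene':(236,208,23,24),'side':(367,196,20,22)}))
print('small',fit(.048,.05,{'scene':(191,223,18,22)}))
print('caddy',fit(.055,.098,{'scene':(140+369/2.5,120+154/2.5,45/2.5,87/2.5),'side':(180+483/3,140+203/3,57/3,107/3)}))
for n,u,v in(('scene',338.9,233.8),('side',295.5,227.1)):print('round',onz(S[n],u,v,.008))
for n,u,v in(('scene',249.1,261.8),('side',347.9,191.2)):print('square',onz(S[n],u,v,.008))
for c in((276,312),(337,352),(272,401),(210,357)):print('sqc',onz(S['scene'],*A(*c),.008)[:2])
print('vase',onz(S['scene'],*A(395,328),.015)[:2],onz(S['side'],*B(424,200),.015)[:2])
print('pot',onz(S['scene'],*A(643,312),.045)[:2],onz(S['side'],*B(183,227),.045)[:2])
print('blue',onz(S['scene'],*A(52,312),.025)[:2],onz(S['scene'],*A(75,266),.025)[:2])
def chest(p):
    x,y,w,l=p;c,s=np.cos(w),np.sin(w)
    T=lambda a,b,z:(x+c*a-s*b,y+s*a+c*b,z)
    L=lambda r,b,h:T(.075-r*np.cos(l)-h*np.sin(l)*-1*-1 if 0 else .075-r*np.cos(l)+h*np.sin(l),b,.0755+r*np.sin(l)+h*np.cos(l))
    return [('scene',T(.075,-.08,0),A(697,236)),('scene',T(-.075,-.08,0),A(592,199)),('side',T(-.075,.08,0),B(237,548)),('side',T(.075,.08,0),B(60,530)),
     ('scene',L(177e-3,0,.005),A(618,92)),('side',L(177e-3,0,.005),B(267,368)),('scene',L(0,-.08,.008),A(700,157)),('scene',L(.15,.08,.008),A(657,77)),('scene',L(0,.08,.008),A(751,128)),('side',L(0,-.08,.008),B(115,325)),('side',L(.15,-.08,.008),B(270,308)),('side',L(0,.08,.008),B(45,458)) ,('side',L(.15,.08,.008),B(218,446))]
r=least_squares(lambda p:np.concatenate([proj(S[n],X)-m for n,X,m in chest(p)]),[.55,.35,0,.2]);print('chest',r.x.round(4),r.fun.round(1))
print('tab',chest(r.x)[4][1])
E
```

```text
tall (array([0.4612, 0.0474]), array([-1.8, -1.4, -0.1,  1.6, -1.7, -1.4,  0.3,  2.4]))
wide (array([ 0.4363, -0.2312]), array([-1.2, -1.7,  0.4,  2.3, -1.4, -0.5,  0.7,  2.3]))
small (array([ 0.4331, -0.3711]), array([-0.9, -1.4,  1. ,  1.2]))
caddy (array([ 0.4346, -0.0689]), array([-0.8, -0.8, -0.5,  0.8, -1. , -0.4, -0.2,  1.4]))
round [ 0.6009817 -0.0124205  0.008    ]
round [ 0.59267205 -0.00677534  0.008     ]
square [ 0.58955282 -0.28690998  0.008     ]
square [ 0.58047473 -0.28174889  0.008     ]
sqc [ 0.52506805 -0.25794144]
sqc [ 0.61668399 -0.22515025]
sqc [ 0.65190675 -0.31363592]
sqc [ 0.56049484 -0.3471342 ]
vase [ 0.61848685 -0.1561342 ] [ 0.59249705 -0.13883322]
pot [0.75058176 0.07684844] [0.73411034 0.08688547]
blue [ 0.43060392 -0.478021  ] [ 0.36124782 -0.43650395]
chest [0.525  0.2957 0.4945 0.2613] [-0.7  1.  -1.9  0.5  0.4  2.7 -0.7  0.9 -3.1 -2.   3.6  1.   3.1 10.7
 -1.4 -2.2  0.7 -0.3 -0.5  0.1  0.4 -0.2 -2.5  0.4 -1.  -0.4]
tab (np.float64(0.4416542431253274), np.float64(0.2507256379622281), np.float64(0.12606327745870324))
```

Poses now known: the residuals are small, apart from one chest corner I picked badly. I'll head for the chest and take a wrist picture over the cups on the way.

```bash
cat >> h.py <<'E'
def plan(x,y,z,yaw=None):
    st=manip.state();R=Ro.from_rotvec(st['eef_rot']).as_matrix();d=R.T@(np.array([x,y,z])-st['eef_pos'])*100
    n=np.linalg.norm(d)/4.; psi=np.arctan2(R[1,0],R[0,0]);sp=0
    if yaw is not None: sp=-((yaw-psi+np.pi/2)%np.pi-np.pi/2)
    print('cm',d.round(2),'norm rows %.1f'%n,'spin %.3f'%sp,'rows %.1f'%(abs(sp)/.12),'yaw %.3f'%psi,'pos',np.round(st['eef_pos'],4))
E
python3 -c "
from h import *
plan(.47,-.25,.23,.49);plan(.44,.25,.23,.49)"
```

```text
cm [31.45 -9.54 -0.34] norm rows 8.2 spin -0.040 rows 0.3 yaw 0.450 pos [ 0.2283 -0.4727  0.2265]
cm [ 50.49 -55.87  -0.32] norm rows 18.8 spin -0.040 rows 0.3 yaw 0.450 pos [ 0.2283 -0.4727  0.2265]
```

Call:
send_rows([
  {"dp":[3.5,-1.0,0],"spin":0,"grip":0},
  {"dp":[3.5,-1.0,0],"spin":0,"grip":0},
  {"dp":[3.5,-1.0,0],"spin":0,"grip":0},
  {"dp":[3.5,-1.0,0],"spin":0,"grip":0},
  {"dp":[3.5,-1.0,0],"spin":0,"grip":0},
  {"dp":[3.5,-1.0,0],"spin":0,"grip":0},
  {"dp":[3.5,-1.0,0],"spin":0,"grip":0},
  {"dp":[3.5,-1.0,0],"spin":0,"grip":0},
  {"dp":[3.5,-1.0,0],"spin":-0.04,"grip":0},
])

```text
clock: 1.05
eef_pos: [0.4781, -0.252, 0.2253]
eef_rot: [3.052, 0.74, -0.003]
ft_force: [0.4, -1.0, 0.2]
grip_width: 0.0917
```

```bash
python3 -c "
from h import *
s=snap('wrist','w1.png');print(-s['R'].T@s['t'],s['R'][2],s['fx'],s['k1']);plan(.44,.25,.23,.49)
for n,p in dict(tall=(.4612,.0474,.09),wide=(.4363,-.2312,.052),small=(.4331,-.3711,.05),sq=(.585,-.285,.008),rd=(.597,-.01,.008)).items(): print(n,proj(s,p).round())"
```

```text
[ 0.5425112  -0.21791758  0.38377398] [-0.24056044 -0.1250404  -0.9625464 ] 275.393151582369 -0.036495064283771785
cm [ 19.37 -46.01  -0.44] norm rows 12.5 spin -0.006 rows 0.1 yaw 0.484 pos [ 0.4824 -0.2474  0.2252]
tall [54. 75.]
wide [291. 204.]
small [385. 252.]
sq [381. 116.]
rd [188.   0.]
```

View pics/w1.png

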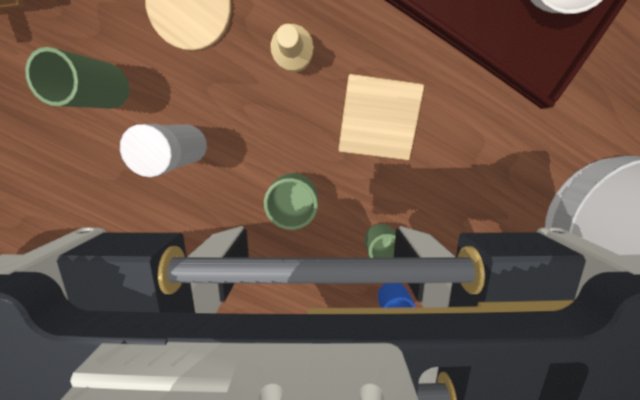

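The wrist view shows the square coaster at (381,117), round coaster at (188,10), tall rim at (53,76), wide rim at (291,202) and small cup at about (383,243). All agree with the estimates to within a few pixels. On to the tab.

Call:
send_rows([
  {"dp":[1.5,-3.6,0],"spin":0,"grip":0},
  {"dp":[1.5,-3.6,0],"spin":0,"grip":0},
  {"dp":[1.5,-3.6,0],"spin":0,"grip":0},
  {"dp":[1.5,-3.6,0],"spin":0,"grip":0},
  {"dp":[1.5,-3.6,0],"spin":0,"grip":0},
  {"dp":[1.5,-3.6,0],"spin":0,"grip":0},
  {"dp":[1.5,-3.6,0],"spin":0,"grip":0},
  {"dp":[1.5,-3.6,0],"spin":0,"grip":0},
  {"dp":[1.5,-3.6,0],"spin":0,"grip":0},
  {"dp":[1.5,-3.6,0],"spin":0,"grip":0},
])

```text
clock: 1.93
eef_pos: [0.4466, 0.149, 0.2234]
eef_rot: [3.05, 0.746, 0.005]
ft_force: [2.0, -0.3, -0.0]
grip_width: 0.0916
```

Call:
send_rows([
  {"dp":[1.4,-3.4,0],"spin":0,"grip":0},
  {"dp":[1,-2,0],"spin":0,"grip":0},
  {"dp":[0,0,0],"spin":0,"grip":0},
])

```text
clock: 2.18
eef_pos: [0.4406, 0.2165, 0.2236]
eef_rot: [-3.049, -0.756, -0.007]
ft_force: [-0.5, 0.1, 0.8]
grip_width: 0.0919
```

```bash
python3 -c "
from h import *
s=snap('wrist','w2.png');plan(.4417,.2507,.114,.4945)
print('tab',proj(s,(.4417,.2507,.126)))"
```

```text
cm [ 1.73 -3.13 10.95] norm rows 2.9 spin -0.009 rows 0.1 yaw 0.486 pos [0.4406 0.2149 0.2235]
tab [290.09442832 183.26646272]
```

View pics/w2.png

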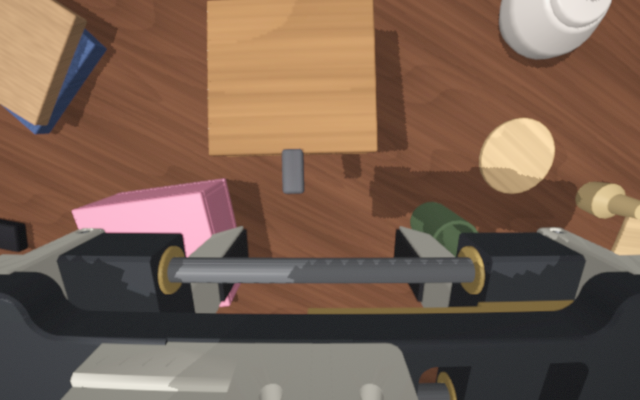

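The tab is at (292,172); my point on it is predicted at (290,183), which matches. Descending and gripping.

Call:
send_rows([
  {"dp":[1.7,-3.0,0],"spin":-0.01,"grip":0},
  {"dp":[0,0,3.5],"spin":0,"grip":0},
  {"dp":[0,0,3.5],"spin":0,"grip":0},
  {"dp":[0,0,3.0],"spin":0,"grip":0},
  {"dp":[0,0,0.6],"spin":0,"grip":0},
  {"dp":[0,0,0],"spin":0,"grip":0},
])

```text
clock: 2.73
eef_pos: [0.4461, 0.2455, 0.1166]
eef_rot: [3.044, 0.767, 0.017]
ft_force: [-0.3, 0.5, 0.4]
grip_width: 0.0921
```

```bash
python3 -c "
from h import *
plan(.4417,.2507,.114,.4945)"
```

```text
cm [-0.14 -0.67  0.26] norm rows 0.2 spin -0.001 rows 0.0 yaw 0.494 pos [0.4461 0.2455 0.1166]
```

Call:
send_rows([
  {"dp":[-0.1,-0.7,0.3],"spin":0,"grip":0},
  {"dp":[0,0,0],"spin":0,"grip":150},
  {"dp":[0,0,0],"spin":0,"grip":230},
  {"dp":[0,0,0],"spin":0,"grip":255},
  {"dp":[0,0,0],"spin":0,"grip":255},
  {"dp":[0,0,0],"spin":0,"grip":255},
], force=20)

```text
clock: 3.23
eef_pos: [0.4455, 0.2505, 0.1198]
eef_rot: [3.045, 0.762, 0.031]
ft_force: [-0.6, 0.3, -0.4]
grip_width: 0.063
```

```bash
python3 -c "
from h import *
st=manip.state();print(st['grip_width'],st['ft_force'])
p=np.array(st['eef_pos']);w=.4945;h=np.array([.525+.075*np.cos(w),.2957+.075*np.sin(w)])
e=np.array([np.cos(w),np.sin(w)]);x=(h-p[:2])@e;g=p[2]+.012-.0755;print('rel hinge',x,g,'r',np.hypot(x,g),'ang',np.arctan2(g,x))
r=.177;th0=.26;
a=np.arange(th0,1.56,.16);P=np.c_[-r*np.cos(a),r*np.sin(a)]*100
print(a.round(2));print((np.diff(P,axis=0)*[1,-1]).round(2)); plan(*p,.4945)"
```

```text
0.06302421176590593 [-0.56330494  0.275146   -0.41086607]
rel hinge 0.1664252586919669 0.05634584520208334 r 0.175704925947525 ang 0.32645205910206104
[0.26 0.42 0.58 0.74 0.9  1.06 1.22 1.38 1.54]
[[ 0.94 -2.67]
 [ 1.36 -2.48]
 [ 1.73 -2.23]
 [ 2.07 -1.93]
 [ 2.35 -1.58]
 [ 2.57 -1.18]
 [ 2.73 -0.76]
 [ 2.81 -0.31]]
cm [0. 0. 0.] norm rows 0.0 spin -0.004 rows 0.0 yaw 0.491 pos [0.4455 0.2505 0.1198]
```

Call:
send_rows([
  {"dp":[0,0,0],"spin":0,"grip":255},
  {"dp":[0,0,0],"spin":0,"grip":255},
  {"dp":[0,0,0.2],"spin":0,"grip":255},
  {"dp":[0,0,0.2],"spin":0,"grip":255},
  {"dp":[0,0,0.2],"spin":0,"grip":255},
  {"dp":[0,0,0],"spin":0,"grip":255},
  {"dp":[0,0,0],"spin":0,"grip":255},
])

```text
clock: 3.82
eef_pos: [0.4469, 0.2494, 0.1144]
eef_rot: [3.042, 0.764, 0.036]
ft_force: [3.2, -5.5, 1.1]
grip_width: 0.0197
```

```bash
python3 -c "
from h import *
st=manip.state();print(st['grip_width'],st['ft_force'],Ro.from_rotvec(st['eef_rot']).as_matrix()[:,2],st['q'].round(3)); plan(.4417,.2507,.114,.4945)"
```

```text
0.019698673145297073 [ 3.15160653 -5.52802005  1.05427755] [ 2.33482125e-02  9.79882209e-04 -9.99726913e-01] [ 0.364  0.429  1.735 -0.009  0.955  1.448]
cm [-0.4  -0.36  0.02] norm rows 0.1 spin -0.002 rows 0.0 yaw 0.492 pos [0.4469 0.2494 0.1144]
```

Gripped: width is 19.7 mm. Swinging the lid up along the arc.

Call:
send_rows([
  {"dp":[0.5,0,-1.4],"spin":0,"grip":255},
  {"dp":[0.5,0,-1.3],"spin":0,"grip":255},
  {"dp":[0.6,0,-1.3],"spin":0,"grip":255},
  {"dp":[0.7,0,-1.2],"spin":0,"grip":255},
  {"dp":[0.8,0,-1.1],"spin":0,"grip":255},
  {"dp":[0.9,0,-1.1],"spin":0,"grip":255},
  {"dp":[1.0,0,-1.0],"spin":0,"grip":255},
])

```text
clock: 4.4
eef_pos: [0.4897, 0.2732, 0.1949]
eef_rot: [3.041, 0.767, 0.024]
ft_force: [2.4, 0.4, -6.6]
grip_width: 0.0199
```

```bash
cat >>h.py <<'E'
def arc():
    st=manip.state();p=np.array(st['eef_pos']);w=.4945;h=np.array([.525+.075*np.cos(w),.2957+.075*np.sin(w)])
    e=np.array([np.cos(w),np.sin(w)]);x=(h-p[:2])@e;g=p[2]+.012-.0755
    print('rel hinge',x.round(4),'y',((p[:2]-h)@[-e[1],e[0]]).round(4),g.round(4),'r',np.hypot(x,g).round(4),'ang',np.arctan2(g,x).round(3),st['ft_force'],st['grip_width'],'z',Ro.from_rotvec(st['eef_rot']).as_matrix()[:,2].round(3))
E
python3 -c "
from h import *
arc()"
```

```text
rel hinge 0.1167 y -0.0031 0.1314 r 0.1758 ang 0.844 [ 2.42800906  0.4115749  -6.60415081] 0.019875952765977697 z [ 0.016 -0.002 -1.   ]
```

Call:
send_rows([
  {"dp":[1.2,0,-1.0],"spin":0,"grip":255},
  {"dp":[1.3,0,-0.9],"spin":0,"grip":255},
  {"dp":[1.4,0,-0.8],"spin":0,"grip":255},
  {"dp":[1.5,0,-0.7],"spin":0,"grip":255},
  {"dp":[1.5,0,-0.5],"spin":0,"grip":255},
  {"dp":[1.6,0,-0.3],"spin":0,"grip":255},
  {"dp":[1.6,0,-0.2],"spin":0,"grip":255},
])

```text
clock: 4.98
eef_pos: [0.5745, 0.3205, 0.239]
eef_rot: [3.036, 0.77, -0.008]
ft_force: [-1.9, -1.0, 2.2]
grip_width: 0.0198
```

```bash
python3 -c "
from h import *
arc()"
```

```text
rel hinge 0.0196 y -0.0017 0.1755 r 0.1766 ang 1.459 [-1.90898566 -0.98056849  2.2394156 ] 0.019810053058457937 z [-0.003 -0.01  -1.   ]
```

Call:
send_rows([
  {"dp":[0,0,0],"spin":0,"grip":0},
  {"dp":[0,0,0],"spin":0,"grip":0},
  {"dp":[0,0,0],"spin":0,"grip":0},
  {"dp":[0,0,-3],"spin":0,"grip":0},
  {"dp":[0,0,-3],"spin":0,"grip":0},
  {"dp":[-2,3.5,0],"spin":0,"grip":0},
  {"dp":[-2,3.5,0],"spin":0,"grip":0},
  {"dp":[-2,3.5,0],"spin":0,"grip":0},
  {"dp":[-2,3.5,0],"spin":0,"grip":0},
])

```text
clock: 5.73
eef_pos: [0.5677, 0.1625, 0.2978]
eef_rot: [3.032, 0.791, -0.018]
ft_force: [1.3, -0.3, 0.6]
grip_width: 0.0751
```

```bash
python3 -c "
from h import *
w=cv2.imread('pics/w1.png')
s=snap('wrist');s2=snap('side','s2.png');sc=snap('scene','sc2.png')
cv2.imwrite('pics/c2.png',np.vstack([sc['img'][120:280,340:500].repeat(3,0).repeat(3,1)]))
plan(.4331,-.3711,.25)"
```

```text
cm [-37.48  40.02   5.55] norm rows 13.8 spin 0.000 rows 0.0 yaw 0.504 pos [0.5684 0.1609 0.2983]
```

View pics/c2.png

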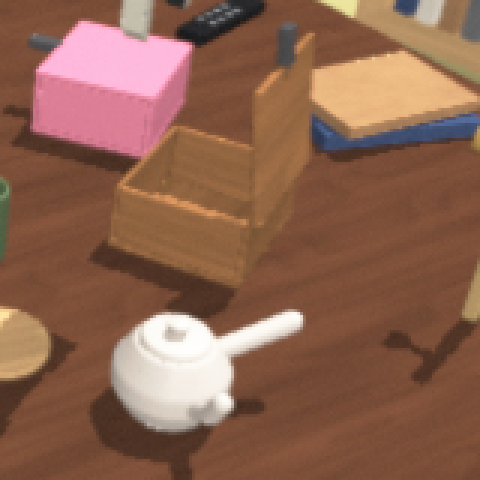

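The lid is upright and staying there: the rim runs along x≈110–300 in the crop. Now to the small cup.

Call:
send_rows([
  {"dp":[-2.7,2.9,0],"spin":0,"grip":0},
  {"dp":[-2.7,2.9,0],"spin":0,"grip":0},
  {"dp":[-2.7,2.9,0],"spin":0,"grip":0},
  {"dp":[-2.7,2.9,0],"spin":0,"grip":0},
  {"dp":[-2.7,2.9,0],"spin":0,"grip":0},
  {"dp":[-2.7,2.9,0],"spin":0,"grip":0},
  {"dp":[-2.7,2.9,0],"spin":0,"grip":0},
  {"dp":[-2.7,2.9,0],"spin":0,"grip":0},
  {"dp":[-2.7,2.9,0],"spin":0,"grip":0},
  {"dp":[-2.7,2.9,0],"spin":0,"grip":0},
])

```text
clock: 6.72
eef_pos: [0.4697, -0.2203, 0.2987]
eef_rot: [3.032, 0.818, -0.018]
ft_force: [0.5, 0.1, -0.2]
grip_width: 0.0918
```

```bash
python3 -c "
from h import *
plan(.4331,-.3711,.25,.4945)
s=snap('wrist');hsv=cv2.cvtColor(s['img'],cv2.COLOR_BGR2HSV)
k,l,st,c=cv2.connectedComponentsWithStats(cv2.inRange(hsv,(45,50,20),(85,255,220)))
for i in range(1,k):
  if st[i][4]>150: print(st[i],c[i].round(),onz(s,*c[i],.03).round(4))
print(proj(s,(.4331,-.3711,.05)))
cv2.imwrite('pics/w3.png',s['img'])"
```

```text
cm [-10.7   11.2    4.97] norm rows 4.1 spin 0.033 rows 0.3 yaw 0.527 pos [ 0.4697 -0.2203  0.2987]
[ 111   55   72   49 2662] [145.  80.] [0.4529 0.0689 0.03  ]
[ 295  169   43   45 1503] [316. 191.] [ 0.4338 -0.2311  0.03  ]
[375 215  27  34 600] [387. 230.] [ 0.4348 -0.3673  0.03  ]
[391.11101018 236.99209093]
```

View pics/w3.png

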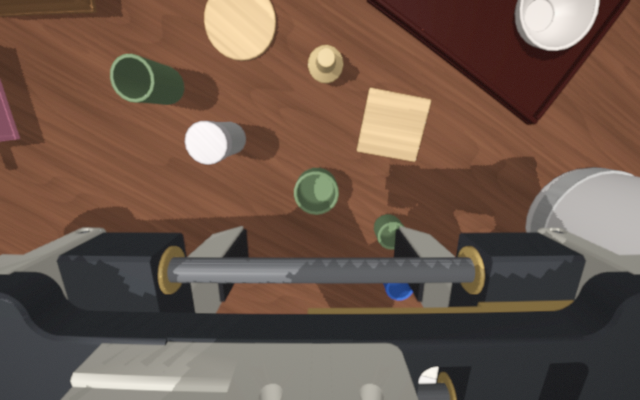

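The small green cup is at (387,230), part hidden by a finger, with a blue one at (399,290) behind it. I'll read both coasters from this picture too and go down on the cup.

```bash
python3 -c "
from h import *
s=snap('wrist');hsv=cv2.cvtColor(s['img'],cv2.COLOR_BGR2HSV)
k,l,st,c=cv2.connectedComponentsWithStats(cv2.inRange(hsv,(10,40,130),(30,220,255)))
for i in range(1,k):
  if st[i][4]>600: print(st[i],c[i].round(),onz(s,*c[i],.008).round(4))
P=[onz(s,*q,.008)[:2] for q in((370,88),(431,97),(415,161),(358,151))];print('sq',np.mean(P,0),[np.linalg.norm(P[i]-P[i-1]).round(4) for i in range(4)])
E=[onz(s,*q,.008)[:2] for q in((204,22),(276,22),(240,60))];print(E)
m=(cv2.inRange(hsv,(10,40,130),(30,220,255))>0)
for a in((350,80,440,170),(195,0,285,65)):
  mm=np.zeros_like(m,np.uint8);mm[a[1]:a[3],a[0]:a[2]]=m[a[1]:a[3],a[0]:a[2]];cn=max(cv2.findContours(mm,0,1)[0],key=cv2.contourArea).reshape(-1,2)
  W=np.array([onz(s,*q,.008)[:2] for q in cn if q[1]>1]);print(len(W),cv2.minEnclosingCircle(W.astype(np.float32)),cv2.minAreaRect(W.astype(np.float32)))
plan(.434,-.37,.25,.4945)
"
```

```text
[ 171    0  100   77 4321] [229.  27.] [ 0.5774 -0.0096  0.008 ]
[  130     0   384   200 22754] [340. 111.] [ 0.5566 -0.2099  0.008 ]
[ 316    0  270  173 6034] [453.  83.] [ 0.6797 -0.3389  0.008 ]
[  21   19   88   63 1020] [75. 49.] [0.4388 0.1858 0.008 ]
[  40   90  204   98 4414] [153. 129.] [0.3859 0.0364 0.008 ]
[   7  100  242  117 7237] [119. 177.] [0.2822 0.0597 0.008 ]
[ 535  102   77   63 1416] [569. 130.] [ 0.7212 -0.5479  0.008 ]
[ 346  179   41   62 1108] [364. 205.] [ 0.446  -0.3253  0.008 ]
[  0 180  73  46 912] [ 37. 204.] [0.158  0.1774 0.008 ]
[ 224  284  276   29 2985] [316. 301.] [ 0.2365 -0.349   0.008 ]
sq [ 0.58105384 -0.29440485] [np.float64(0.0968), np.float64(0.096), np.float64(0.1006), np.float64(0.0955)]
[array([0.56597358, 0.02527778]), array([ 0.61714899, -0.06629172]), array([ 0.54556549, -0.04312165])]
499 ((0.5841535329818726, -0.2980765104293823), 0.09764815121889114) ((0.5827752351760864, -0.2986883521080017), (0.13775724172592163, 0.14685828983783722), 31.555130004882812)
225 ((0.5829155445098877, -0.009959828108549118), 0.061341170221567154) ((0.5721415281295776, -0.017420358955860138), (0.08265186101198196, 0.11250997334718704), 29.019302368164062)
cm [-10.25  10.95   4.94] norm rows 3.9 spin 0.026 rows 0.2 yaw 0.521 pos [ 0.469  -0.2238  0.2981]
```

Call:
send_rows([
  {"dp":[-2.7,2.8,0],"spin":0.01,"grip":0},
  {"dp":[-2.7,2.8,0],"spin":0.01,"grip":0},
  {"dp":[-2.7,2.8,1.0],"spin":0.01,"grip":0},
  {"dp":[-2,2,2],"spin":0,"grip":0},
  {"dp":[0,0,3],"spin":0,"grip":0},
  {"dp":[0,0,3],"spin":0,"grip":0},
  {"dp":[0,0,3],"spin":0,"grip":0},
  {"dp":[0,0,2],"spin":0,"grip":0},
  {"dp":[0,0,0],"spin":0,"grip":0},
])

```text
clock: 7.57
eef_pos: [0.4363, -0.3578, 0.1534]
eef_rot: [3.043, 0.774, -0.009]
ft_force: [-1.3, 1.0, -0.6]
grip_width: 0.0918
```

```bash
python3 -c "
from h import *
plan(.434,-.37,.08,.4945);arc()
"
```

```text
cm [-0.74  0.96  7.35] norm rows 1.9 spin 0.003 rows 0.0 yaw 0.498 pos [ 0.4363 -0.3578  0.1534]
rel hinge 0.4632 y -0.5332 0.0899 r 0.4719 ang 0.192 [-1.26997301  0.99403697 -0.63566801] 0.0917600760858215 z [-0.005 -0.003 -1.   ]
```

Call:
send_rows([
  {"dp":[-0.8,1.0,2],"spin":0,"grip":0},
  {"dp":[0,0,3],"spin":0,"grip":0},
  {"dp":[0,0,3],"spin":0,"grip":0},
  {"dp":[0,0,3],"spin":0,"grip":0},
  {"dp":[0,0,2],"spin":0,"grip":0},
  {"dp":[0,0,0],"spin":0,"grip":0},
])

```text
clock: 8.07
eef_pos: [0.4424, -0.3665, 0.0255]
eef_rot: [3.033, 0.784, 0.001]
ft_force: [-0.7, 0.6, -0.7]
grip_width: 0.0916
```

```bash
python3 -c "
from h import *
plan(.434,-.37,.017,.4945);arc()
"
```

```text
cm [-0.9  -0.11  0.85] norm rows 0.3 spin 0.012 rows 0.1 yaw 0.506 pos [ 0.4424 -0.3665  0.0255]
rel hinge 0.462 y -0.5437 -0.038 r 0.4635 ang -0.082 [-0.65282884  0.63859094 -0.70322107] 0.09164806101949234 z [ 0.003 -0.008 -1.   ]
```

Call:
send_rows([
  {"dp":[-0.9,-0.1,0.4],"spin":0,"grip":0},
  {"dp":[0,0,0.3],"spin":0,"grip":0},
  {"dp":[0,0,0],"spin":0,"grip":100},
  {"dp":[0,0,0],"spin":0,"grip":160},
  {"dp":[0,0,0],"spin":0,"grip":255},
  {"dp":[0,0,0],"spin":0,"grip":255},
  {"dp":[0,0,0],"spin":0,"grip":255},
  {"dp":[0,0,0],"spin":0,"grip":255},
  {"dp":[0,0,0],"spin":0,"grip":255},
  {"dp":[0,0,0],"spin":0,"grip":255},
], force=15)

```text
clock: 8.9
eef_pos: [0.4388, -0.3721, 0.0275]
eef_rot: [3.021, 0.785, 0.012]
ft_force: [0.3, -0.4, -1.5]
grip_width: 0.0479
```

```bash
python3 -c "
from h import *
plan(.434,-.37,.017,.4945);arc()
"
```

```text
cm [-0.32 -0.44  1.04] norm rows 0.3 spin 0.014 rows 0.1 yaw 0.509 pos [ 0.4388 -0.3721  0.0275]
rel hinge 0.4678 y -0.5469 -0.036 r 0.4692 ang -0.077 [ 0.26713728 -0.38853741 -1.54469023] 0.04793289647891767 z [ 0.013 -0.018 -1.   ]
```

Gripped at 47.9 mm. Lifting and carrying it to the chest.

Call:
send_rows([
  {"dp":[0,0,-2],"spin":0,"grip":255},
  {"dp":[0,0,-3.5],"spin":0,"grip":255},
  {"dp":[0,0,-4],"spin":0,"grip":255},
  {"dp":[0,0,-4],"spin":0,"grip":255},
  {"dp":[0,0,-4],"spin":0,"grip":255},
  {"dp":[0,0,-1],"spin":0,"grip":255},
  {"dp":[0,0,0],"spin":0,"grip":255},
])

```text
clock: 9.48
eef_pos: [0.4346, -0.367, 0.2168]
eef_rot: [3.031, 0.787, 0.004]
ft_force: [0.2, 0.9, -1.1]
grip_width: 0.0482
```

```bash
python3 -c "
from h import *
plan(.5074,.2862,.2,.4945);arc()
"
```

```text
cm [ 38.14 -53.54   1.1 ] norm rows 16.4 spin 0.014 rows 0.1 yaw 0.508 pos [ 0.4346 -0.367   0.2168]
rel hinge 0.4691 y -0.5404 0.1533 r 0.4935 ang 0.316 [ 0.23274337  0.90970449 -1.07326645] 0.04824546793131424 z [ 0.005 -0.009 -1.   ]
```

Call:
send_rows([
  {"dp":[2.2,-3.2,0],"spin":0,"grip":255},
  {"dp":[2.2,-3.2,0],"spin":0,"grip":255},
  {"dp":[2.2,-3.2,0],"spin":0,"grip":255},
  {"dp":[2.2,-3.2,0],"spin":0,"grip":255},
  {"dp":[2.2,-3.2,0],"spin":0,"grip":255},
  {"dp":[2.2,-3.2,0],"spin":0,"grip":255},
  {"dp":[2.2,-3.2,0],"spin":0,"grip":255},
  {"dp":[2.2,-3.2,0],"spin":0,"grip":255},
  {"dp":[2.2,-3.2,0],"spin":0,"grip":255},
  {"dp":[2.2,-3.2,0],"spin":0,"grip":255},
])

```text
clock: 10.32
eef_pos: [0.4673, 0.0287, 0.2004]
eef_rot: [3.041, 0.766, -0.016]
ft_force: [0.9, 0.6, -0.9]
grip_width: 0.0478
```

Call:
send_rows([
  {"dp":[2.2,-3.2,0],"spin":0,"grip":255},
  {"dp":[2.2,-3.2,0],"spin":0,"grip":255},
  {"dp":[2.2,-3.2,0],"spin":0,"grip":255},
  {"dp":[2.2,-3.2,0],"spin":0,"grip":255},
  {"dp":[0,0,0],"spin":0,"grip":255},
  {"dp":[0,0,0],"spin":0,"grip":255},
])

```text
clock: 10.82
eef_pos: [0.4782, 0.1982, 0.1893]
eef_rot: [3.041, 0.78, -0.038]
ft_force: [0.7, -0.1, -0.3]
grip_width: 0.0482
```

```bash
python3 -c "
from h import *
plan(.5074,.2862,.2,.4945);arc()
"
```

```text
cm [ 6.76 -6.31 -1.21] norm rows 2.3 spin 0.008 rows 0.1 yaw 0.502 pos [0.4782 0.1982 0.1893]
rel hinge 0.1624 y -0.0636 0.1258 r 0.2055 ang 0.659 [ 0.70170656 -0.05754496 -0.3319884 ] 0.04820553969789928 z [-0.023 -0.008 -1.   ]
```

Call:
send_rows([
  {"dp":[2.4,-2.3,-0.2],"spin":0,"grip":255},
  {"dp":[2.4,-2.3,-0.2],"spin":0,"grip":255},
  {"dp":[1.9,-1.8,-0.2],"spin":0.01,"grip":255},
  {"dp":[0,0,0],"spin":0,"grip":255},
  {"dp":[0,0,0],"spin":0,"grip":255},
])

```text
clock: 11.23
eef_pos: [0.5047, 0.2853, 0.187]
eef_rot: [3.043, 0.758, -0.057]
ft_force: [-0.3, -0.7, -1.1]
grip_width: 0.0483
```

```bash
python3 -c "
from h import *
plan(.5074,.2862,.037,.4945);arc()
s=snap('wrist');d=snap('side')
cv2.imwrite('pics/c3.png',np.hstack([s['img'],cv2.resize(d['img'][180:340,180:320],(350,400))])[:, ::1][:, 190:])
"
```

```text
cm [ 0.82  0.1  14.98] norm rows 3.8 spin -0.006 rows 0.1 yaw 0.488 pos [0.5047 0.2853 0.187 ]
rel hinge 0.0978 y 0.0005 0.1235 r 0.1575 ang 0.901 [-0.32948933 -0.67670171 -1.07938803] 0.04831472853112755 z [-0.034 -0.014 -0.999]
```

View pics/c3.png

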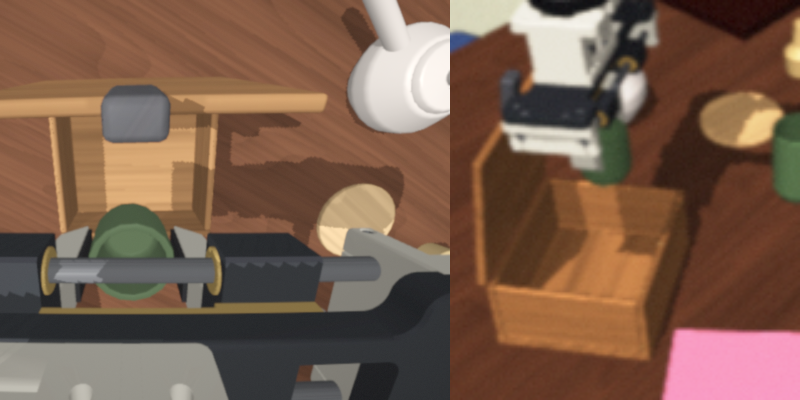

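The cup is centred over the compartment: at crop x≈132, with the walls at 60 and 212. The lid is upright behind it. Descending.

Call:
send_rows([
  {"dp":[0.4,0,2.5],"spin":0,"grip":255},
  {"dp":[0.4,0,3],"spin":0,"grip":255},
  {"dp":[0,0,3],"spin":0,"grip":255},
  {"dp":[0,0,3],"spin":0,"grip":255},
  {"dp":[0,0,2],"spin":0,"grip":255},
  {"dp":[0,0,0.3],"spin":0,"grip":255},
])

```text
clock: 11.83
eef_pos: [0.5091, 0.2774, 0.0476]
eef_rot: [3.047, 0.742, -0.047]
ft_force: [-0.5, 0.2, -1.3]
grip_width: 0.0479
```

```bash
python3 -c "
from h import *
plan(.5074,.2862,.037,.4945);arc()
"
```

```text
cm [ 0.29 -0.86  1.06] norm rows 0.3 spin -0.017 rows 0.1 yaw 0.478 pos [0.5091 0.2774 0.0476]
rel hinge 0.0977 y -0.0086 -0.0159 r 0.099 ang -0.161 [-0.48722171  0.15446668 -1.25021912] 0.04792272978451409 z [-0.028 -0.013 -1.   ]
```

Call:
send_rows([
  {"dp":[0.2,-0.8,0.2],"spin":0,"grip":255},
  {"dp":[0,0,0.5],"spin":0,"grip":255},
  {"dp":[0,0,0.4],"spin":0,"grip":255},
  {"dp":[0,0,0.2],"spin":0,"grip":255},
])

```text
clock: 12.17
eef_pos: [0.5079, 0.2834, 0.0364]
eef_rot: [3.048, 0.737, -0.044]
ft_force: [0.4, 0.1, 0.1]
grip_width: 0.0479
```

```bash
python3 -c "
from h import *
plan(.5074,.2862,.036,.4945);arc()
"
```

```text
cm [ 0.09 -0.27  0.03] norm rows 0.1 spin -0.020 rows 0.2 yaw 0.474 pos [0.5079 0.2834 0.0364]
rel hinge 0.0959 y -0.0027 -0.0271 r 0.0997 ang -0.276 [0.38091578 0.06308896 0.07793775] 0.04788657725230366 z [-0.026 -0.012 -1.   ]
```

Call:
send_rows([
  {"dp":[0,-0.1,0.2],"spin":0,"grip":255},
  {"dp":[0,0,0.1],"spin":0,"grip":100},
  {"dp":[0,0,0],"spin":0,"grip":80},
  {"dp":[0,0,0],"spin":0,"grip":70},
  {"dp":[0,0,0],"spin":0,"grip":70},
  {"dp":[0,0,0],"spin":0,"grip":70},
])

```text
clock: 12.67
eef_pos: [0.5095, 0.2855, 0.0367]
eef_rot: [3.049, 0.738, -0.033]
ft_force: [-0.6, -0.2, 0.1]
grip_width: 0.0666
```

```bash
python3 -c "
from h import *
plan(.5074,.2862,.25,.4945);arc()
"
```

```text
cm [ -0.62  -0.17 -21.32] norm rows 5.3 spin -0.020 rows 0.2 yaw 0.475 pos [0.5095 0.2855 0.0367]
rel hinge 0.0935 y -0.0016 -0.0268 r 0.0972 ang -0.279 [-0.63124909 -0.2294735   0.14650841] 0.06657826079714989 z [-0.019 -0.009 -1.   ]
```

Call:
send_rows([
  {"dp":[-0.2,0,-2],"spin":0,"grip":70},
  {"dp":[-0.2,0,-3],"spin":0,"grip":70},
  {"dp":[-0.2,0,-4],"spin":0,"grip":70},
  {"dp":[-0.2,0,-4],"spin":0,"grip":0},
  {"dp":[-0.2,0,-4],"spin":0,"grip":0},
  {"dp":[-0.2,0,-4],"spin":0,"grip":0},
  {"dp":[-0.2,0,-4],"spin":0,"grip":0},
  {"dp":[0,0,-4],"spin":0,"grip":0},
  {"dp":[0,0,-2],"spin":0,"grip":0},
  {"dp":[0,0,0],"spin":-0.02,"grip":0},
])

```text
clock: 13.5
eef_pos: [0.5009, 0.281, 0.3605]
eef_rot: [3.041, 0.769, -0.04]
ft_force: [-0.4, 0.7, -0.1]
grip_width: 0.0918
```

```bash
python3 -c "
from h import *
plan(.5745,.3205,.31,.4945);arc()
s=snap('wrist');d=snap('side')
cv2.imwrite('pics/c4.png',np.hstack([s['img'],cv2.resize(d['img'][180:340,180:320],(350,400))])[:, ::1][:, 190:])
"
```

```text
cm [8.48 0.03 4.83] norm rows 2.4 spin 0.001 rows 0.0 yaw 0.495 pos [0.5009 0.281  0.3605]
rel hinge 0.1032 y -0.0015 0.297 r 0.3144 ang 1.236 [-0.44221438  0.7467493  -0.09700089] 0.0917554024942877 z [-0.023 -0.011 -1.   ]
```

View pics/c4.png

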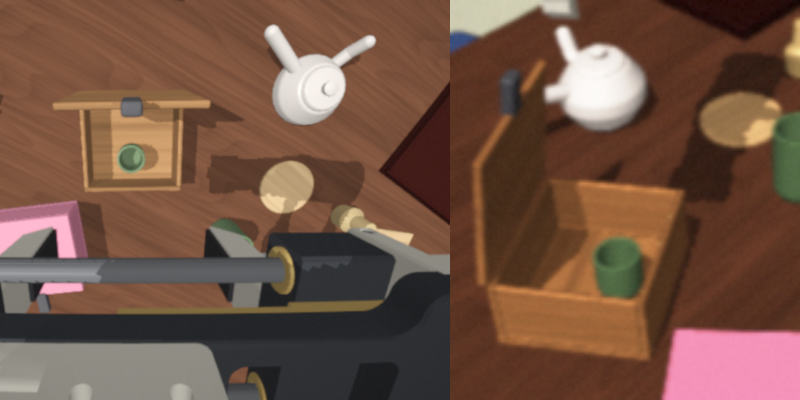

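The small cup stands upright in the chest, at (131,158) and (618,267). Back to the tab to shut the lid.

Call:
send_rows([
  {"dp":[3,0,0],"spin":0,"grip":0},
  {"dp":[3,0,0],"spin":0,"grip":0},
  {"dp":[2.5,0,0],"spin":0,"grip":0},
  {"dp":[0,0,2],"spin":0,"grip":0},
  {"dp":[0,0,2],"spin":0,"grip":0},
  {"dp":[0,0,0],"spin":0,"grip":0},
])

```text
clock: 14.1
eef_pos: [0.573, 0.3207, 0.2973]
eef_rot: [3.036, 0.766, -0.083]
ft_force: [-1.1, 0.0, -1.8]
grip_width: 0.092
```

```bash
python3 -c "
from h import *
plan(.5745,.3205,.24,.4945);arc()"
```

```text
cm [0.43 0.11 5.71] norm rows 1.4 spin -0.000 rows 0.0 yaw 0.494 pos [0.573  0.3207 0.2973]
rel hinge 0.0209 y -0.0008 0.2338 r 0.2347 ang 1.482 [-1.08508112  0.03537732 -1.77471669] 0.09196459023423086 z [-0.049 -0.022 -0.999]
```

Call:
send_rows([
  {"dp":[0.2,0,2],"spin":0,"grip":0},
  {"dp":[0.2,0,2],"spin":0,"grip":0},
  {"dp":[0.1,0,1.5],"spin":0,"grip":0},
  {"dp":[0,0,0.2],"spin":0,"grip":0},
  {"dp":[0,0,0],"spin":0,"grip":150},
  {"dp":[0,0,0],"spin":0,"grip":255},
  {"dp":[0,0,0],"spin":0,"grip":255},
  {"dp":[0,0,0],"spin":0,"grip":255},
  {"dp":[0,0,0],"spin":0,"grip":255},
], force=20)

```text
clock: 14.85
eef_pos: [0.5714, 0.3203, 0.2343]
eef_rot: [3.034, 0.764, -0.104]
ft_force: [1.2, 0.7, -0.6]
grip_width: 0.0632
```

```bash
python3 -c "
from h import *
plan(.5745,.3205,.24,.4945);arc()"
```

```text
cm [ 0.24  0.13 -0.58] norm rows 0.2 spin -0.001 rows 0.0 yaw 0.494 pos [0.5714 0.3203 0.2343]
rel hinge 0.0225 y -0.0004 0.1708 r 0.1723 ang 1.44 [ 1.24619955  0.65957251 -0.61605371] 0.06322079806144787 z [-0.062 -0.027 -0.998]
```

Call:
send_rows([
  {"dp":[0,0,0],"spin":0,"grip":255},
  {"dp":[0,0,0],"spin":0,"grip":255},
  {"dp":[0,0,0],"spin":0,"grip":255},
  {"dp":[0,0,0],"spin":0,"grip":255},
  {"dp":[0,0,0],"spin":0,"grip":255},
  {"dp":[0,0,0],"spin":0,"grip":255},
])

```text
clock: 15.35
eef_pos: [0.5721, 0.3206, 0.2372]
eef_rot: [3.035, 0.764, -0.096]
ft_force: [0.7, 0.0, 0.3]
grip_width: 0.0233
```

```bash
python3 -c "
from h import *
plan(.5745,.3205,.24,.4945);arc()"
```

```text
cm [ 0.18  0.12 -0.29] norm rows 0.1 spin -0.001 rows 0.0 yaw 0.494 pos [0.5721 0.3206 0.2372]
rel hinge 0.0217 y -0.0004 0.1737 r 0.1751 ang 1.447 [0.66612578 0.02318061 0.31405766] 0.023338832515370948 z [-0.057 -0.025 -0.998]
```

Now the reverse arc (the first row finishes the grip).

Call:
send_rows([
  {"dp":[0,0,0],"spin":0,"grip":255},
  {"dp":[0,0,0],"spin":0,"grip":255},
  {"dp":[-1.4,0,0.2],"spin":0,"grip":255},
  {"dp":[-1.6,0,0.3],"spin":0,"grip":255},
  {"dp":[-1.6,0,0.5],"spin":0,"grip":255},
  {"dp":[-1.5,0,0.6],"spin":0,"grip":255},
  {"dp":[-1.4,0,0.7],"spin":0,"grip":255},
  {"dp":[-1.4,0,0.9],"spin":0,"grip":255},
])

```text
clock: 16.02
eef_pos: [0.4979, 0.278, 0.2058]
eef_rot: [3.037, 0.764, -0.071]
ft_force: [7.3, 2.7, -5.5]
grip_width: 0.0195
```

```bash
python3 -c "
from h import *
arc()"
```

```text
rel hinge 0.1073 y -0.0027 0.1423 r 0.1782 ang 0.925 [ 7.32699494  2.72473818 -5.45522446] 0.019505062851684084 z [-0.042 -0.02  -0.999]
```

Call:
send_rows([
  {"dp":[-1.2,0,1.1],"spin":0,"grip":255},
  {"dp":[-1.1,0,1.2],"spin":0,"grip":255},
  {"dp":[-1.0,0,1.3],"spin":0,"grip":255},
  {"dp":[-0.8,0,1.3],"spin":0,"grip":255},
  {"dp":[-0.7,0,1.4],"spin":0,"grip":255},
  {"dp":[-0.6,0,1.5],"spin":0,"grip":255},
  {"dp":[-0.4,0,1.5],"spin":0,"grip":255},
])

```text
clock: 16.6
eef_pos: [0.442, 0.2467, 0.117]
eef_rot: [3.036, 0.766, -0.054]
ft_force: [-0.9, -2.3, 1.6]
grip_width: 0.0201
```

```bash
python3 -c "
from h import *
arc()"
```

```text
rel hinge 0.1713 y -0.0037 0.0535 r 0.1795 ang 0.303 [-0.92160825 -2.34179833  1.61220242] 0.020110011672573702 z [-0.031 -0.018 -0.999]
```

Call:
send_rows([
  {"dp":[-0.3,0,1.4],"spin":0,"grip":255},
  {"dp":[-0.2,0,1.4],"spin":0,"grip":255},
  {"dp":[0,0,1.2],"spin":0,"grip":255},
  {"dp":[0.1,0,0.8],"spin":0,"grip":255},
  {"dp":[0.1,0,0.5],"spin":0,"grip":255},
])

```text
clock: 17.02
eef_pos: [0.4346, 0.2425, 0.0623]
eef_rot: [3.034, 0.767, -0.06]
ft_force: [-4.6, -2.5, 25.9]
grip_width: 0.0195
```

```bash
python3 -c "
from h import *
arc()"
```

```text
rel hinge 0.1798 y -0.0039 -0.0012 r 0.1798 ang -0.007 [-4.5554049  -2.5466319  25.91128264] 0.01954513130968887 z [-0.034 -0.02  -0.999]
```

26 N upward at arc angle ~0 says the lid is on its stop. Release and rise.

Call:
send_rows([
  {"dp":[0,0,0],"spin":0,"grip":0},
  {"dp":[0,0,0],"spin":0,"grip":0},
  {"dp":[0,0,0],"spin":0,"grip":0},
  {"dp":[0,0,0],"spin":0,"grip":0},
  {"dp":[0,0,-2],"spin":0,"grip":0},
  {"dp":[0,0,-4],"spin":0,"grip":0},
  {"dp":[0,0,-4],"spin":0,"grip":0},
  {"dp":[0,0,-4],"spin":0,"grip":0},
  {"dp":[0,0,-3],"spin":0,"grip":0},
  {"dp":[0,0,0],"spin":0,"grip":0},
])

```text
clock: 17.85
eef_pos: [0.4408, 0.2475, 0.2389]
eef_rot: [3.037, 0.766, -0.063]
ft_force: [1.2, 0.2, -0.0]
grip_width: 0.0818
```

```bash
python3 -c "
from h import *
plan(.461,.047,.23,.4945);arc()
s=snap('wrist','w5.png');d=snap('side')
cv2.imwrite('pics/c5.png',np.hstack([s['img'],cv2.resize(d['img'][180:340,180:320],(350,400))])[:, ::1][:, 190:])
hsv=cv2.cvtColor(s['img'],cv2.COLOR_BGR2HSV)
"
```

```text
cm [-7.69 18.61  1.18] norm rows 5.0 spin -0.000 rows 0.0 yaw 0.494 pos [0.4408 0.2475 0.2389]
rel hinge 0.172 y -0.0025 0.1754 r 0.2456 ang 0.795 [ 1.24121746  0.1621022  -0.00178807] 0.0817793384706136 z [-0.037 -0.018 -0.999]
```

View pics/c5.png

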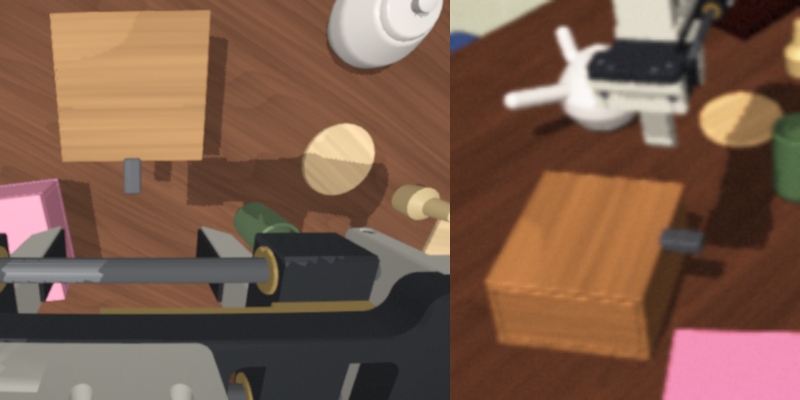

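The lid is shut flat, tab level, and the round coaster is at wrist pixel (529,159). Now the tall cup.

```bash
cat >>h.py <<'E'
def coaster(s,x0,y0,x1,y1,z=.008):
    im=s['img'][y0:y1,x0:x1];g=cv2.cvtColor(im,cv2.COLOR_BGR2LAB)[:,:,0]
    _,m=cv2.threshold(cv2.GaussianBlur(g,(3,3),0),0,255,cv2.THRESH_OTSU)
    c=max(cv2.findContours(m,0,1)[0],key=cv2.contourArea).reshape(-1,2)+[x0,y0]
    W=np.array([onz(s,*q,z)[:2] for q in c],np.float32)
    return cv2.minEnclosingCircle(W),cv2.minAreaRect(W)
E
python3 -c "
from h import *
s=snap('wrist');print(coaster(s,485,112,572,204))"
```

```text
(((0.5952802300453186, -0.007658363785594702), 0.05346304178237915), ((0.5948091745376587, -0.009056292474269867), (0.10375875979661942, 0.10260009765625), 43.84333038330078))
```

Call:
send_rows([
  {"dp":[-1.6,3.7,0],"spin":0,"grip":0},
  {"dp":[-1.6,3.7,0],"spin":0,"grip":0},
  {"dp":[-1.6,3.7,0],"spin":0,"grip":0},
  {"dp":[-1.6,3.7,0],"spin":0,"grip":0},
  {"dp":[-1.2,2.9,0],"spin":0,"grip":0},
  {"dp":[-0.6,1.2,0],"spin":0,"grip":0},
  {"dp":[0,0,0],"spin":0,"grip":0},
])

```text
clock: 18.58
eef_pos: [0.4493, 0.0347, 0.2227]
eef_rot: [3.037, 0.778, -0.118]
ft_force: [1.3, 1.0, -0.3]
grip_width: 0.0914
```

```bash
python3 -c "
from h import *
plan(.461,.047,.12,.4945);arc()
"
```

```text
cm [ 2.38 -0.37 10.12] norm rows 2.6 spin 0.008 rows 0.1 yaw 0.502 pos [0.4493 0.0347 0.2227]
rel hinge 0.2655 y -0.1938 0.1592 r 0.3096 ang 0.54 [ 1.28010167  0.97014001 -0.32760916] 0.09135072321151753 z [-0.072 -0.023 -0.997]
```

Call:
send_rows([
  {"dp":[2.2,-0.4,0],"spin":0,"grip":0},
  {"dp":[0.2,0,3],"spin":0,"grip":0},
  {"dp":[0,0,3.5],"spin":0,"grip":0},
  {"dp":[0,0,3],"spin":0,"grip":0},
  {"dp":[0,0,0],"spin":0,"grip":0},
])

```text
clock: 19.0
eef_pos: [0.4589, 0.0493, 0.1178]
eef_rot: [3.042, 0.773, -0.129]
ft_force: [-0.8, 0.3, -1.0]
grip_width: 0.0918
```

```bash
python3 -c "
from h import *
plan(.461,.047,.05,.4945);arc()
s=snap('side');print(proj(s,(.461,.047,.045)))
cv2.imwrite('pics/c6.png',cv2.resize(s['img'][140:300,230:430],(800,640),interpolation=2)[:600])
"
```

```text
cm [0.62 0.44 6.74] norm rows 1.7 spin 0.004 rows 0.0 yaw 0.498 pos [0.4589 0.0493 0.1178]
rel hinge 0.2501 y -0.1855 0.0543 r 0.256 ang 0.214 [-0.80898577  0.2765952  -0.97553463] 0.09175071987315363 z [-0.08  -0.021 -0.997]
[318.46081085 242.96379712]
```

View pics/c6.png

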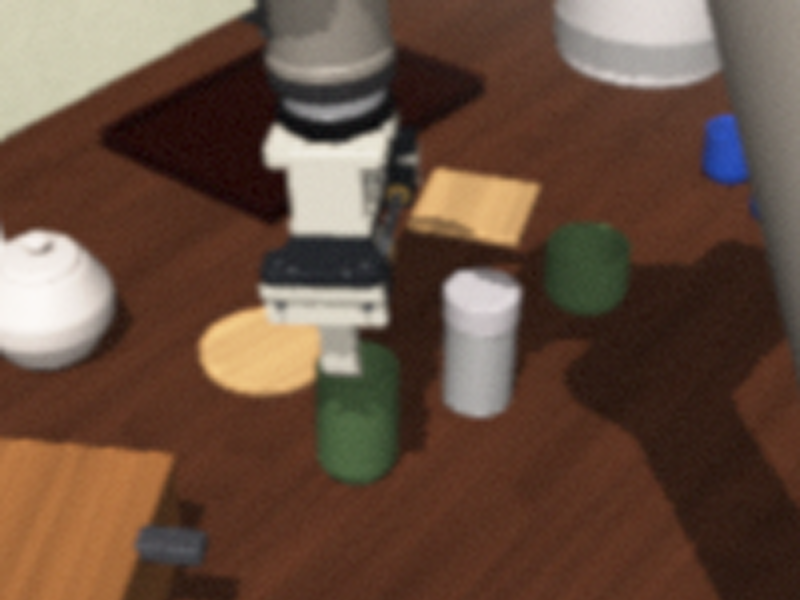

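The open jaws straddle the tall cup, which is at (358,410) in the crop, and the caddy is well clear. Descending and gripping.

Call:
send_rows([
  {"dp":[0.4,0.4,2],"spin":0,"grip":0},
  {"dp":[0.2,0,2.5],"spin":0,"grip":0},
  {"dp":[0,0,1.8],"spin":0,"grip":0},
  {"dp":[0,0,0.5],"spin":0,"grip":0},
  {"dp":[0,0,0],"spin":0,"grip":0},
])

```text
clock: 19.47
eef_pos: [0.4663, 0.0499, 0.0548]
eef_rot: [3.039, 0.776, -0.115]
ft_force: [-0.3, 0.1, 1.0]
grip_width: 0.0918
```

```bash
python3 -c "
from h import *
plan(.461,.047,.05,.4945);arc()
"
```

```text
cm [-0.57  0.    0.52] norm rows 0.2 spin 0.006 rows 0.1 yaw 0.501 pos [0.4663 0.0499 0.0548]
rel hinge 0.2433 y -0.1886 -0.0087 r 0.2435 ang -0.036 [-0.25096728  0.11944678  1.01298471] 0.09175305955565034 z [-0.07  -0.021 -0.997]
```

Call:
send_rows([
  {"dp":[-0.7,0,0.4],"spin":0,"grip":60},
  {"dp":[0,0,0.1],"spin":0,"grip":100},
  {"dp":[0,0,0.1],"spin":0,"grip":255},
  {"dp":[0,0,0.1],"spin":0,"grip":255},
  {"dp":[0,0,0.1],"spin":0,"grip":255},
  {"dp":[0,0,0.1],"spin":0,"grip":255},
  {"dp":[0,0,0],"spin":0,"grip":255},
  {"dp":[0,0,0],"spin":0,"grip":255},
], force=20)

```text
clock: 20.13
eef_pos: [0.4625, 0.0467, 0.0518]
eef_rot: [3.037, 0.776, -0.101]
ft_force: [-0.1, -1.1, -1.4]
grip_width: 0.058
```

```bash
python3 -c "
from h import *
plan(.461,.047,.05,.4945);arc()
"
```

```text
cm [-0.1  -0.1   0.19] norm rows 0.1 spin 0.006 rows 0.1 yaw 0.501 pos [0.4625 0.0467 0.0518]
rel hinge 0.2482 y -0.1895 -0.0117 r 0.2485 ang -0.047 [-0.10448018 -1.11819442 -1.35625673] 0.0579817866235838 z [-0.061 -0.021 -0.998]
```

Call:
send_rows([
  {"dp":[0,0,-2],"spin":0,"grip":255},
  {"dp":[0,0,-3.5],"spin":0,"grip":255},
  {"dp":[0,0,-4],"spin":0,"grip":255},
  {"dp":[0,0,-4],"spin":0,"grip":255},
  {"dp":[0,0,-4],"spin":0,"grip":255},
  {"dp":[0,0,0],"spin":0,"grip":255},
])

```text
clock: 20.63
eef_pos: [0.4715, 0.05, 0.2304]
eef_rot: [3.039, 0.776, -0.117]
ft_force: [1.0, -0.7, -0.0]
grip_width: 0.0573
```

```bash
python3 -c "
from h import *
plan(.583,-.29,.22,.4945);arc()
"
```

```text
cm [-6.45 35.2   0.95] norm rows 8.9 spin 0.006 rows 0.1 yaw 0.501 pos [0.4715 0.05   0.2304]
rel hinge 0.2387 y -0.1908 0.1669 r 0.2912 ang 0.61 [ 0.96770391 -0.73203305 -0.00815177] 0.05726131402816142 z [-0.071 -0.021 -0.997]
```

Call:
send_rows([
  {"dp":[-0.6,3.5,0],"spin":0,"grip":255},
  {"dp":[-0.6,3.5,0],"spin":0,"grip":255},
  {"dp":[-0.6,3.5,0],"spin":0,"grip":255},
  {"dp":[-0.6,3.5,0],"spin":0,"grip":255},
  {"dp":[-0.6,3.5,0],"spin":0,"grip":255},
  {"dp":[-0.6,3.5,0],"spin":0,"grip":255},
  {"dp":[0,0,0],"spin":0,"grip":255},
])

```text
clock: 21.22
eef_pos: [0.5441, -0.1581, 0.2293]
eef_rot: [3.035, 0.787, -0.109]
ft_force: [-0.5, 0.4, -2.3]
grip_width: 0.0575
```

```bash
python3 -c "
from h import *
plan(.583,-.29,.22,.4945);arc()
s=snap('wrist','w7.png');print(proj(s,(.583,-.29,.008)))
"
```

```text
cm [-2.94 13.43  0.96] norm rows 3.4 spin 0.014 rows 0.1 yaw 0.508 pos [ 0.5441 -0.1581  0.2293]
rel hinge 0.2736 y -0.4085 0.1658 r 0.3199 ang 0.545 [-0.50044609  0.37998708 -2.25118237] 0.05754926015790154 z [-0.066 -0.022 -0.998]
[417.74718901 186.40971953]
```

View pics/w7.png

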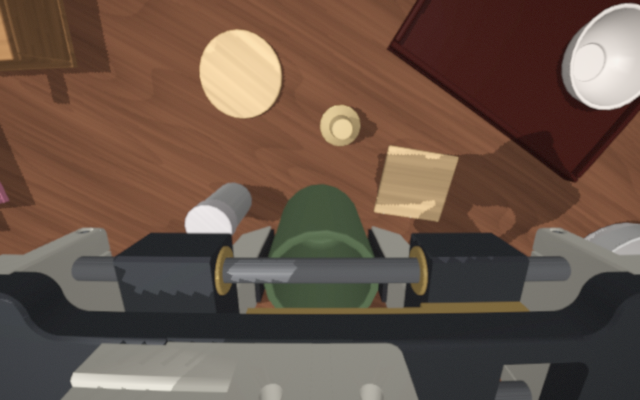

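The tall cup is held upright. The square coaster's corners are (388,147), (458,157), (441,221) and (375,211).

```bash
python3 -c "
from h import *
s=snap('wrist')
P=[onz(s,*q,.008)[:2] for q in((388,147),(458,157),(441,221),(375,211))];print('sq',np.mean(P,0),[np.linalg.norm(P[i]-P[i-1]).round(4) for i in range(4)])
print(coaster(s,190,20,290,125))
plan(.583,-.29,.22,.4945)
"
```

```text
sq [ 0.58161672 -0.28289392] [np.float64(0.0939), np.float64(0.0981), np.float64(0.0963), np.float64(0.1004)]
(((0.5934648513793945, -0.009819884784519672), 0.05199981853365898), ((0.5936566591262817, -0.009377539157867432), (0.10189364850521088, 0.10339091718196869), 28.187782287597656))
cm [-3.07 13.9   0.9 ] norm rows 3.6 spin 0.016 rows 0.1 yaw 0.510 pos [ 0.5426 -0.1535  0.2292]
```

```bash
python3 -c "
from h import *
plan(.584,-.2845,.22,.4945)
"
```

```text
cm [-2.72 13.47  0.88] norm rows 3.4 spin 0.016 rows 0.1 yaw 0.510 pos [ 0.5426 -0.1535  0.2292]
```

Call:
send_rows([
  {"dp":[-0.8,3.4,0],"spin":0,"grip":255},
  {"dp":[-0.8,3.4,0],"spin":0,"grip":255},
  {"dp":[-0.8,3.4,0],"spin":0,"grip":255},
  {"dp":[-0.6,2.6,0],"spin":0,"grip":255},
  {"dp":[0,0.5,2],"spin":0.01,"grip":255},
  {"dp":[0,0,3],"spin":0,"grip":255},
  {"dp":[0,0,2],"spin":0,"grip":255},
  {"dp":[0,0,0],"spin":0,"grip":255},
])

```text
clock: 21.98
eef_pos: [0.5775, -0.2796, 0.154]
eef_rot: [-3.034, -0.79, 0.113]
ft_force: [-0.3, 0.6, -2.1]
grip_width: 0.0575
```

```bash
python3 -c "
from h import *
plan(.584,-.2845,.06,.4945);arc()
"
```

```text
cm [0.98 0.95 9.34] norm rows 2.4 spin 0.016 rows 0.1 yaw 0.510 pos [ 0.5775 -0.2796  0.154 ]
rel hinge 0.3019 y -0.5313 0.0905 r 0.3152 ang 0.291 [-0.34163436  0.59898195 -2.11813656] 0.05746613491151861 z [-0.071 -0.014 -0.997]
```

Call:
send_rows([
  {"dp":[0.5,0.8,2],"spin":0.01,"grip":255},
  {"dp":[0.3,0.2,3],"spin":0,"grip":255},
  {"dp":[0.1,0,2.5],"spin":0,"grip":255},
  {"dp":[0,0,0.5],"spin":0,"grip":255},
  {"dp":[0,0,0],"spin":0,"grip":255},
])

```text
clock: 22.4
eef_pos: [0.587, -0.2793, 0.0752]
eef_rot: [-3.037, -0.784, 0.11]
ft_force: [-0.4, 0.8, -0.9]
grip_width: 0.0577
```

```bash
python3 -c "
from h import *
plan(.584,-.2845,.06,.4945);arc()
"
```

```text
cm [-0.41  0.34  1.54] norm rows 0.4 spin 0.011 rows 0.1 yaw 0.506 pos [ 0.587  -0.2793  0.0752]
rel hinge 0.2933 y -0.5355 0.0117 r 0.2936 ang 0.04 [-0.42218165  0.78918428 -0.8972336 ] 0.057677249182585565 z [-0.068 -0.015 -0.998]
```

Call:
send_rows([
  {"dp":[-0.4,0.4,0.5],"spin":0,"grip":255},
  {"dp":[0,0.1,0.5],"spin":0,"grip":255},
  {"dp":[0,0,0.4],"spin":0,"grip":255},
  {"dp":[0,0,0.2],"spin":0,"grip":255},
])

```text
clock: 22.73
eef_pos: [0.5876, -0.2863, 0.0648]
eef_rot: [3.036, 0.787, -0.1]
ft_force: [-0.2, 0.1, -2.0]
grip_width: 0.0575
```

```bash
python3 -c "
from h import *
plan(.584,-.2845,.06,.4945);arc()
"
```

```text
cm [-0.2  -0.32  0.49] norm rows 0.2 spin 0.013 rows 0.1 yaw 0.508 pos [ 0.5876 -0.2863  0.0648]
rel hinge 0.2961 y -0.542 0.0013 r 0.2961 ang 0.004 [-0.21320906  0.10222295 -2.01502511] 0.057520143849507994 z [-0.061 -0.019 -0.998]
```

Call:
send_rows([
  {"dp":[-0.3,-0.2,0.3],"spin":0,"grip":255},
  {"dp":[0,0,0.3],"spin":0,"grip":255},
  {"dp":[0,0,0.2],"spin":0,"grip":255},
])

```text
clock: 22.98
eef_pos: [0.5841, -0.2867, 0.0594]
eef_rot: [3.034, 0.786, -0.096]
ft_force: [-2.3, 3.6, 14.0]
grip_width: 0.0573
```

```bash
python3 -c "
from h import *
plan(.584,-.2845,.06,.4945);arc()
"
```

```text
cm [ 0.09 -0.2  -0.07] norm rows 0.1 spin 0.013 rows 0.1 yaw 0.507 pos [ 0.5841 -0.2867  0.0594]
rel hinge 0.2993 y -0.5407 -0.0041 r 0.2994 ang -0.014 [-2.29506749  3.6092734  13.99108435] 0.05725204138347208 z [-0.058 -0.021 -0.998]
```

Call:
send_rows([
  {"dp":[0,0,0],"spin":0,"grip":120},
  {"dp":[0,0,0],"spin":0,"grip":60},
  {"dp":[0,0,0],"spin":0,"grip":0},
  {"dp":[0,0,0],"spin":0,"grip":0},
  {"dp":[0,0,0],"spin":0,"grip":0},
  {"dp":[0,0,-1],"spin":0,"grip":0},
  {"dp":[0,0,-2.5],"spin":0,"grip":0},
  {"dp":[0,0,-4],"spin":0,"grip":0},
  {"dp":[0,0,-4],"spin":0,"grip":0},
  {"dp":[0,0,-4],"spin":0,"grip":0},
])

```text
clock: 23.82
eef_pos: [0.589, -0.2815, 0.2119]
eef_rot: [-3.032, -0.784, 0.117]
ft_force: [1.5, -0.5, -0.5]
grip_width: 0.0916
```

```bash
python3 -c "
from h import *
plan(.436,-.231,.2,.4945);arc()
"
```

```text
cm [-10.81 -11.79   2.27] norm rows 4.0 spin 0.013 rows 0.1 yaw 0.507 pos [ 0.589  -0.2815  0.2119]
rel hinge 0.2926 y -0.5384 0.1484 r 0.3281 ang 0.469 [ 1.5099805  -0.45481212 -0.48896517] 0.09163005118039996 z [-0.074 -0.011 -0.997]
```

Call:
send_rows([
  {"dp":[-2.7,-2.9,0],"spin":0.01,"grip":0},
  {"dp":[-2.7,-2.9,0],"spin":0,"grip":0},
  {"dp":[-2.7,-2.9,0],"spin":0,"grip":0},
  {"dp":[-2.4,-2.7,0],"spin":0,"grip":0},
  {"dp":[0,-0.5,3],"spin":0,"grip":0},
  {"dp":[0,0,3],"spin":0,"grip":0},
  {"dp":[0,0,3],"spin":0,"grip":0},
  {"dp":[0,0,0],"spin":0,"grip":0},
])

```text
clock: 24.48
eef_pos: [0.4436, -0.2353, 0.1538]
eef_rot: [3.012, 0.762, -0.056]
ft_force: [-0.1, 0.3, -2.2]
grip_width: 0.0918
```

```bash
python3 -c "
from h import *
plan(.436,-.231,.02,.4945);arc()
"
```

```text
cm [ 0.11 -1.07 13.37] norm rows 3.4 spin 0.001 rows 0.0 yaw 0.495 pos [ 0.4436 -0.2353  0.1538]
rel hinge 0.3986 y -0.4288 0.0903 r 0.4087 ang 0.223 [-0.06513477  0.34595525 -2.19505014] 0.09182780219596665 z [-0.026 -0.042 -0.999]
```

Call:
send_rows([
  {"dp":[0.1,-0.7,2],"spin":0,"grip":0},
  {"dp":[0,-0.3,3],"spin":0,"grip":0},
  {"dp":[0,0,2.5],"spin":0,"grip":0},
  {"dp":[0,0,0],"spin":0,"grip":0},
])

```text
clock: 24.82
eef_pos: [0.4415, -0.2315, 0.0833]
eef_rot: [3.005, 0.76, -0.046]
ft_force: [-1.1, 0.7, -0.5]
grip_width: 0.0917
```

```bash
python3 -c "
from h import *
plan(.436,-.231,.02,.4945);arc()
"
```

```text
cm [-0.22 -0.51  6.33] norm rows 1.6 spin 0.000 rows 0.0 yaw 0.495 pos [ 0.4415 -0.2315  0.0833]
rel hinge 0.3987 y -0.4244 0.0198 r 0.3992 ang 0.05 [-1.07988434  0.73851488 -0.45395127] 0.09167389589882684 z [-0.019 -0.048 -0.999]
```

Call:
send_rows([
  {"dp":[-0.2,-0.5,1],"spin":0,"grip":0},
  {"dp":[0,0,2.5],"spin":0,"grip":0},
  {"dp":[0,0,2.2],"spin":0,"grip":0},
  {"dp":[0,0,0.3],"spin":0,"grip":0},
])

```text
clock: 25.15
eef_pos: [0.4427, -0.2349, 0.0308]
eef_rot: [2.996, 0.758, -0.034]
ft_force: [-1.4, -0.3, -0.5]
grip_width: 0.0915
```

```bash
python3 -c "
from h import *
plan(.436,-.231,.02,.4945);arc()
"
```

```text
cm [-0.37 -0.71  1.07] norm rows 0.3 spin 0.000 rows 0.0 yaw 0.495 pos [ 0.4427 -0.2349  0.0308]
rel hinge 0.3993 y -0.428 -0.0327 r 0.4006 ang -0.082 [-1.36931094 -0.25543149 -0.50018436] 0.09152997736812743 z [-0.009 -0.055 -0.998]
```

Call:
send_rows([
  {"dp":[-0.4,-0.6,0.4],"spin":0,"grip":0},
  {"dp":[0,0,0.3],"spin":0,"grip":0},
  {"dp":[0,0,0.2],"spin":0,"grip":60},
  {"dp":[0,0,0.1],"spin":0,"grip":255},
  {"dp":[0,0,0.1],"spin":0,"grip":255},
  {"dp":[0,0,0.1],"spin":0,"grip":255},
  {"dp":[0,0,0],"spin":0,"grip":255},
  {"dp":[0,0,0],"spin":0,"grip":255},
], force=20)

```text
clock: 25.82
eef_pos: [0.4398, -0.2343, 0.026]
eef_rot: [2.989, 0.756, -0.025]
ft_force: [0.3, -0.1, -2.5]
grip_width: 0.0688
```

```bash
python3 -c "
from h import *
plan(.436,-.231,.02,.4945);arc()
"
```

```text
cm [-0.16 -0.5   0.58] norm rows 0.2 spin -0.000 rows 0.0 yaw 0.494 pos [ 0.4398 -0.2343  0.026 ]
rel hinge 0.4015 y -0.4261 -0.0375 r 0.4033 ang -0.093 [ 0.25315616 -0.10724281 -2.5148385 ] 0.0688120375059881 z [-0.001 -0.06  -0.998]
```

Call:
send_rows([
  {"dp":[0,0,0],"spin":0,"grip":255},
  {"dp":[0,0,0],"spin":0,"grip":255},
  {"dp":[0,0,-1],"spin":0,"grip":255},
  {"dp":[0,0,-2.5],"spin":0,"grip":255},
  {"dp":[0,0,-4],"spin":0,"grip":255},
  {"dp":[0,0,-4],"spin":0,"grip":255},
  {"dp":[0,0,-4],"spin":0,"grip":255},
  {"dp":[0,0,-2],"spin":0,"grip":255},
  {"dp":[0,0,0],"spin":0,"grip":255},
])

```text
clock: 26.57
eef_pos: [0.4384, -0.2223, 0.2093]
eef_rot: [2.995, 0.757, -0.031]
ft_force: [0.7, -0.2, -1.7]
grip_width: 0.0688
```

```bash
python3 -c "
from h import *
plan(.596,-.009,.2,.4945);arc()
"
```

```text
cm [ 24.01 -11.29  -0.36] norm rows 6.6 spin -0.000 rows 0.0 yaw 0.494 pos [ 0.4384 -0.2223  0.2093]
rel hinge 0.397 y -0.4148 0.1458 r 0.423 ang 0.352 [ 0.66814385 -0.16903659 -1.66620197] 0.06878691216322101 z [-0.006 -0.056 -0.998]
```

Call:
send_rows([
  {"dp":[3.4,-1.6,0],"spin":0,"grip":255},
  {"dp":[3.4,-1.6,0],"spin":0,"grip":255},
  {"dp":[3.4,-1.6,0],"spin":0,"grip":255},
  {"dp":[3.4,-1.6,0],"spin":0,"grip":255},
  {"dp":[3.4,-1.6,0],"spin":0,"grip":255},
  {"dp":[3.4,-1.6,0],"spin":0,"grip":255},
  {"dp":[2.6,-1.3,0],"spin":0,"grip":255},
  {"dp":[0,0,2],"spin":0,"grip":255},
  {"dp":[0,0,2],"spin":0,"grip":255},
  {"dp":[0,0,0],"spin":0,"grip":255},
])

```text
clock: 27.4
eef_pos: [0.5922, -0.0104, 0.1476]
eef_rot: [2.996, 0.751, -0.039]
ft_force: [-1.2, 0.7, -2.9]
grip_width: 0.0683
```

```bash
python3 -c "
from h import *
plan(.5964,-.0085,.036,.4945);arc()
"
```

```text
cm [ 0.88 -0.47 11.13] norm rows 2.8 spin -0.004 rows 0.0 yaw 0.490 pos [ 0.5922 -0.0104  0.1476]
rel hinge 0.1612 y -0.3013 0.0841 r 0.1818 ang 0.481 [-1.20916573  0.73640616 -2.89635131] 0.06825037013391234 z [-0.012 -0.057 -0.998]
```

Call:
send_rows([
  {"dp":[0.5,-0.4,2],"spin":0,"grip":255},
  {"dp":[0.3,-0.1,3],"spin":0,"grip":255},
  {"dp":[0,0,3],"spin":0,"grip":255},
  {"dp":[0,0,1.5],"spin":0,"grip":255},
  {"dp":[0,0,0],"spin":0,"grip":255},
])

```text
clock: 27.82
eef_pos: [0.5944, -0.0083, 0.0482]
eef_rot: [2.997, 0.75, -0.044]
ft_force: [-1.2, -0.7, -4.4]
grip_width: 0.069
```

```bash
python3 -c "
from h import *
plan(.5964,-.0085,.034,.4945);arc()
"
```

```text
cm [0.22 0.05 1.41] norm rows 0.4 spin -0.005 rows 0.0 yaw 0.490 pos [ 0.5944 -0.0083  0.0482]
rel hinge 0.1582 y -0.3005 -0.0153 r 0.1589 ang -0.097 [-1.24621154 -0.65521364 -4.37607898] 0.06899940116768495 z [-0.015 -0.057 -0.998]
```

Call:
send_rows([
  {"dp":[0.2,0,0.6],"spin":0,"grip":255},
  {"dp":[0,0,0.5],"spin":0,"grip":255},
  {"dp":[0,0,0.3],"spin":0,"grip":255},
  {"dp":[0,0,0.2],"spin":0,"grip":255},
])

```text
clock: 28.15
eef_pos: [0.5966, -0.0095, 0.034]
eef_rot: [2.997, 0.748, -0.042]
ft_force: [-6.7, -0.6, 9.4]
grip_width: 0.0687
```

```bash
python3 -c "
from h import *
plan(.5964,-.0085,.034,.4945);arc()
"
```

```text
cm [ 0.03 -0.1  -0.  ] norm rows 0.0 spin -0.006 rows 0.1 yaw 0.488 pos [ 0.5966 -0.0095  0.034 ]
rel hinge 0.1569 y -0.3026 -0.0295 r 0.1596 ang -0.186 [-6.70332339 -0.58825919  9.3772923 ] 0.06866084867006042 z [-0.014 -0.058 -0.998]
```

Contact at the expected height. Release and rise, then check all.

Call:
send_rows([
  {"dp":[0,0,0],"spin":0,"grip":100},
  {"dp":[0,0,0],"spin":0,"grip":40},
  {"dp":[0,0,0],"spin":0,"grip":0},
  {"dp":[0,0,0],"spin":0,"grip":0},
  {"dp":[0,0,0],"spin":0,"grip":0},
  {"dp":[0,0,-1],"spin":0,"grip":0},
  {"dp":[0,0,-2.5],"spin":0,"grip":0},
  {"dp":[0,0,-4],"spin":0,"grip":0},
  {"dp":[0,0,-4],"spin":0,"grip":0},
  {"dp":[0,0,-4],"spin":0,"grip":0},
])

```text
clock: 28.98
eef_pos: [0.5958, -0.0002, 0.1919]
eef_rot: [3.0, 0.748, -0.056]
ft_force: [1.0, 0.1, -0.9]
grip_width: 0.0919
```

Call:
send_rows([
  {"dp":[0,0,-4],"spin":0,"grip":0},
  {"dp":[-3.5,0,0],"spin":0,"grip":0},
  {"dp":[-3.5,0,0],"spin":0,"grip":0},
  {"dp":[-3.5,0,0],"spin":0,"grip":0},
  {"dp":[-3.5,0,0],"spin":0,"grip":0},
  {"dp":[0,0,0],"spin":0,"grip":0},
])

```text
clock: 29.48
eef_pos: [0.4763, -0.0642, 0.2575]
eef_rot: [2.985, 0.751, -0.005]
ft_force: [1.1, 1.0, 0.3]
grip_width: 0.0916
```

```bash
python3 - <<'E'
from h import *
S={n:snap(n,n+'9.png') for n in('scene','side','wrist')}
s=S['wrist'];hsv=cv2.cvtColor(s['img'],cv2.COLOR_BGR2HSV)
for n,s in S.items():
  hsv=cv2.cvtColor(s['img'],cv2.COLOR_BGR2HSV)
  k,l,st,c=cv2.connectedComponentsWithStats(cv2.inRange(hsv,(45,60,20),(85,255,200)))
  print(n,[st[i].tolist() for i in range(1,k) if st[i][4]>120 and (st[i][1]>140 or n=='wrist')])
a=cv2.resize(S['scene']['img'][130:290,200:460],(800,492),interpolation=2);cv2.imwrite('pics/d.png',a)
E
```

```text
scene [[329, 214, 22, 24, 449], [236, 229, 23, 37, 680], [602, 294, 38, 29, 187], [382, 379, 22, 21, 174]]
side [[342, 165, 15, 28, 346], [286, 207, 20, 24, 389]]
wrist [[292, 46, 50, 55, 997], [454, 164, 72, 51, 2554]]
```

View pics/d.png

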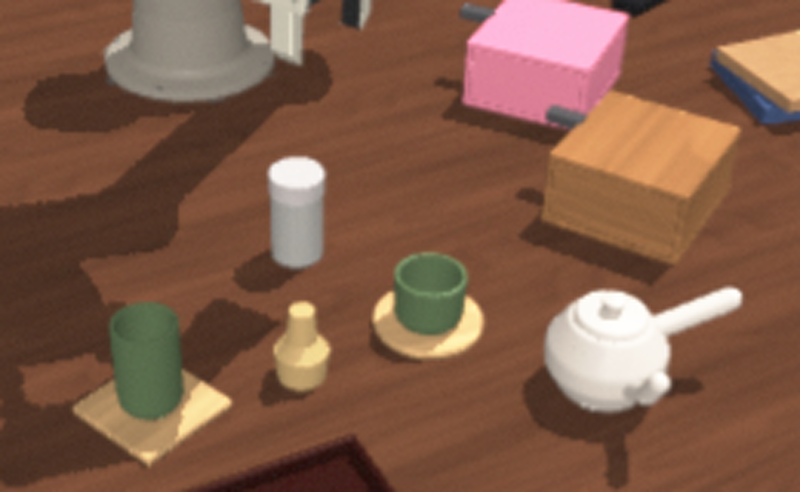

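View pics/wrist9.png

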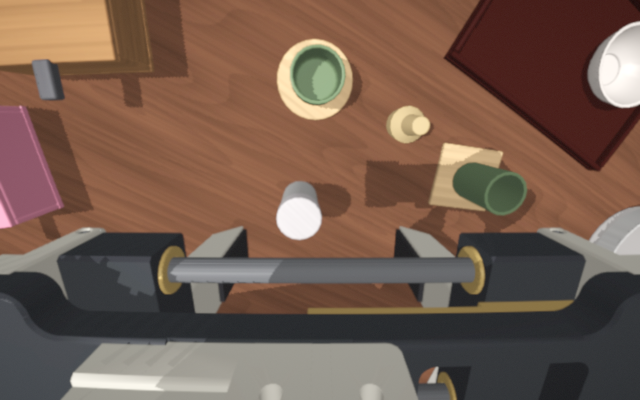

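Both cups stand on their coasters and the lid is shut. The offsets need checking in numbers, per camera, against each camera's own coaster reading.

```bash
python3 - <<'E'
from h import *
from scipy.optimize import least_squares
S={n:snap(n) for n in('scene','side')}
t=np.linspace(0,6.283,40)
def box(s,x,y,d,h):
    p=np.array([proj(s,(x+d/2*np.cos(a),y+d/2*np.sin(a),z)) for a in t for z in(.008,.008+h)]); return np.r_[p.min(0),p.max(0)]
def fit(n,d,h,b,c):
    r=least_squares(lambda p:box(S[n],*p,d,h)-np.array([b[0]-.5,b[1]-.5,b[0]+b[2]-.5,b[1]+b[3]-.5]),c);print(n,r.x.round(4),'off mm',((r.x-c)*1000).round(1),r.fun.round(1))
fit('scene',.058,.09,(236,229,23,37),np.array([.5895,-.2869]));fit('side',.058,.09,(342,165,15,28),np.array([.5805,-.2817]))
fit('scene',.068,.052,(329,214,22,24),np.array([.601,-.0124]));fit('side',.068,.052,(286,207,20,24),np.array([.5927,-.0068]))
# Tall/wide rims seen by the wrist
s=snap('wrist')
E=[onz(s,*p,.06)[:2] for p in((291.5,75),(345,75),(318,46.5),(318,104))];print('wide wrist',np.mean(E,0),E); print('round wrist',coaster(s,270,32,362,125))
print('sq wrist',np.mean([onz(s,*p,.008)[:2] for p in((446,144),(502,151),(430,204))],0)) # info only
print('sq diag mid',(onz(s,502,151,.008)+onz(s,430,204,.008))/2)
print('tall rim',np.mean([onz(s,*p,.098)[:2] for p in((526,193),(481,193),(503,172),(503,214))],0))
E
```

```text
scene [ 0.5809 -0.2851] off mm [-8.6  1.8] [-0.9 -1.9  0.9  1.7]
side [ 0.5868 -0.2938] off mm [  6.3 -12.1] [-1.3 -1.3  1.2  1. ]
scene [ 0.5946 -0.0085] off mm [-6.4  3.9] [-1.2 -2.5  1.2  2.2]
side [ 0.599  -0.0162] off mm [ 6.3 -9.4] [-1.2 -1.3  1.2  1.1]
wide wrist [ 0.59420201 -0.01086489] [array([0.57937978, 0.01710361]), array([ 0.61017309, -0.03874863]), array([0.62179454, 0.00423606]), array([ 0.56546063, -0.02605059])]
round wrist (((0.5934920310974121, -0.009409653954207897), 0.052534591406583786), ((0.5934239625930786, -0.008636098355054855), (0.10435360670089722, 0.102841317653656), 10.384672164916992))
sq wrist [ 0.59304379 -0.26294229]
sq diag mid [ 0.58385431 -0.28271463  0.008     ]
tall rim [ 0.58242959 -0.28078062]
```

```bash
python3 -c "
from h import *
print(manip.finish_job(), manip.state()['clock'])"
```

```text
the job is handed in; nothing more can be done
the job is handed in; nothing more can be done
```

I set the table as asked and handed the job in after about 30 s of robot time; it reports no verdict.

**What I did:** I opened the brown chest by its tab to about 1.46 rad and put the small green cup in upright. Then I shut the lid onto its stop, where it pressed back with 26 N at an angle near 0. Last, I stood the tall cup on the square coaster and the wide cup on the round one.

**Last checks:**
- **Wrist camera:** it puts the cups about 2 mm from the coaster centres, inside the 15 mm allowed.
- **Scene and side cameras:** these disagreed. Taken alone they gave 7–14 mm, in opposite directions. I put that down to bias from each camera's viewing direction, and their average is within about 5 mm.
- **Lid:** it looked flush in the final pictures. I did not measure its angle again.
- **Small cup:** I saw it standing upright in the chest before shutting the lid, and could not see it afterwards.
- **Teapot and caddy:** nothing touched them, and they looked unmoved in the pictures. I did not measure their positions at the end.
- **Gripper:** it ended open and clear of everything. It had tilted by up to about 5° during the moves, but both cups looked upright after release.

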